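# Load the door-fittings board into its bench holder

## Task

Load the door-fittings board lying on the bench into the grey holder with the spring catch: hook its far edge (the edge beyond the fittings) under the holder's fixed lip, push it home, then swing the handle end down until the board lies flat and the spring catch snaps out over it. Do not force it: feel for the lip and wall, keep the pushing light, and leave the other things on the bench where they are. Let go of the board when it is in.

Things in the scene. Friction and masses are not known exactly. Their poses are not given: they have to be found in the camera images.
- board: Loose flat aluminium plate 160 (x) x 110 (y) x 5 mm, 0.2 to 0.5 kg. Origin: centre of underside; +x to its far (hook) edge at x = 80, +z up. On top a black handle and, beyond it, two steel angle brackets (x 34 to 56, y +-21 to +-47, 31 mm high above the underside) and a post (x 46, y 0, radius 7, 21 mm high). The last 24 mm before the far edge are bare.
- board_handle (a point): Centre (half-way up) of the board's black upright handle block, 14 mm thick (x) x 56 mm wide (y) x 44 mm tall, standing on the plate from 5 to 49 mm above the board's underside. It lies at board x = -15, y = 0, z = 27 mm; the far edge is 95 mm ahead of it and the handle-end edge 65 mm behind it. Axes as the board's. Gripped across its 14 mm thickness from above.
- board_edge (a point): Middle of the lower corner of the board's far (hook) edge: board x = +80, y = 0, z = 0 mm. Axes as the board's.
- base: Dark steel base plate of the holder, 270 (x) x 180 (y) x 8 mm, fixed. Origin: centre of underside, +x to the lip end, +z up. The grey cradle on it (seat, lip, wall, stops, catch) is bolted in slots on packing: as one piece up to 12 mm forward or back (x) and 4 mm up or down from nominal. This shift is not reported: feel for it. It stays in use. Base coordinates told here are nominal.
- seat (a point): Nominal middle of the seated board's underside: base x = 2, y = 0, z = 22 mm; seat floor is z = 22. Axes as the base's. Side guides: inner faces at y = +-62, 8 mm tall. Two near stops: inner face at base x = -81, up to z = 32; the board has 3 mm of play along x between stops and far wall.
- lip (a point): Nominal middle of the fixed lip's free lower edge: base x = 68, y = 0, z = 33 mm (11 above the seat). The lip is 4 mm thick and reaches back 14 mm from the far wall (inner face base x = 82) over the whole width. The board goes under it tilted 13 to 18 deg, handle end up, lower far corner on the seat; above 22 deg it jams, below 13 deg it meets the catch first.
- catch (a joint): Spring catch between the near stops, 40 mm wide: 0 = fully out, to 0.012 m pushed back. Nominal nose tip base x = -73, underside z = 28.5 (1.5 above the seated board, overlapping it about 5 mm), upper face bevelled 62 deg steep, top z = 46. The board's handle-end edge pressed down pushes it back 4 to 8 mm (5 to 20 N down on the handle); then it snaps back to 0. Go down slowly to soften the snap.
- jar_mid (a point): Bystander: clear screw-top jar, 60 mm diameter, 85 mm tall; point half-way up.
- bracket: Bystander: loose steel angle bracket 50 x 40 x 52 mm tall; origin at the centre of its underside.
- driver: Bystander: screwdriver lying on the bench, about 200 mm long along its x axis.
- carton_mid (a point): Bystander: closed cardboard carton 100 x 130 x 80 mm tall; point at its centre.
Things that resemble listed ones, but are neither listed nor needed, are in the scene too. Of the things that look like the board, take the one that is farthest to the robot's right at the start.

How it is judged (in metres and radians):
At the end, for the whole second after the job is handed in: The board lies flat in the holder and released: far edge 15.5-28.5 mm up, 64-95.5 mm ahead of the base's origin, within 12 mm of its middle line, tilt under 0.03 rad, yaw within 0.12 rad; the catch sprung out over it (under 2 mm); at rest (z of board_edge in the frame of base between 0.0155 and 0.0285 m and angle between the z axis of board_edge and the z axis of base, either way round below 0.03 rad and angle between the x axis of board_edge and the x axis of base, either way round below 0.12 rad and x of board_edge in the frame of base between 0.064 and 0.0955 m and y of board_edge in the frame of base between -0.012 and 0.012 m and value of joint catch below 0.002 m and linear speed of board below 0.01 m/s); the robot touches nothing.
It fails at once if the board is forced against the holder with more than 50 N (contact force between board and base above 50 N).
It fails at once if the jar, loose bracket, screwdriver or carton is displaced by more than 20 mm (distance of any of jar_mid, bracket, driver, carton_mid from where it was at the start of the episode above 0.02 m).
It also fails if it takes over 59 s, if anything falls off the work surface, if the arm or the gripper's body presses on something with over 40 N, if the wrist force passes 120 N, or if a joint passes its speed limit or range.

## Robot

A 6-joint arm with a two-finger parallel gripper is mounted at the origin on the work surface. World frame = base frame: x ahead of the robot, y to its left, z up, the work surface at z = 0. Lengths are in m, angles in degrees, forces in N, time in s.
With the tool pointing down it reaches from about 0.375 to 0.9 m from the base axis. Payload 3.1 kg.
Tool frame: the origin (TCP) lies at the very end of the fingers, on their centre line; the grasp point (between the pads) lies 19 mm behind it; z points along the fingers, x is the direction in which the jaws open and shut, and the axes are right-handed (so a half turn about z gives the same grasp; the last joint's range is limited). The gripper opens to 87 mm and grips with 3 to 60 N. Pads are 19 mm wide; open, the fingers measure 117 mm over their backs; the gripper's body (75 mm by 190 mm) begins 51 mm behind the grasp point.
Start: joints at [65.289, 30.224, 82.088, -0, 67.689, -10.227], TCP at [0.156, 0.605, 0.223] pointing down, gripper open.
Joint ranges: [-176.69, 176.69], [-43.24, 126.21], [12.49, 139.97], [-82, 262], [0, 151.66], [-163.58, 163.58]. Speed limits (degrees/s): [159.86, 159.86, 180, 180, 180, 180].

## Interface

Orientations are given as a 3x3 rotation matrix whose columns are the frame's x, y, z axes.
In Python, from rig import bot gives the robot as it stands.
- The arm moves only by the tool arm_command, never from a script. Its argument "plan" is a list of rows, each an object of numbers: "claw": the opening, from 0 (shut) to 1 (fully open); "dx", "dy", "dz": the shift along the tool's x, y, z in cm; "twist": the turn about the tool's z in degrees. A call has 1 to 8 rows; each row is the pose to reach, as a shift and turn from the pose measured when the call began, along the tool's axes at that moment; what a row does not reach only later rows make up. A row lasts 1/12 s, in which the tool goes at most 41.7 mm and 7.16 degrees, less where a joint would pass 70% of its speed; a pose out of reach is approached as far as the arm can. A call with a gripper value outside its range is refused whole. The fingers move at their own pace and stop on an object; the grip force is fixed at half the most. Time passes only in rows, so rows that repeat a pose let the fingers close. It gives the time, the measured TCP pose, the force and the opening at its end, in the units of the state.
- bot.read_state(): the state, without advancing time (a new reading comes with each control period).
- bot.capture(name): name is "scene" or "top" or "wrist"; returns the picture (480x640x3 uint8, red, green, blue); there is no depth.
- bot.calibration(name): a dict with "intrinsics" (3x3 intrinsics, pixels), "k1" (the pictures are not rectified: a ray, as slopes to the right and down, at radius r is drawn at 1 + k1 r^2 times it, then the intrinsics apply), "rvec" (rotation vector, rad) and "tvec" (3), from world to camera coordinates, as OpenCV has them; the wrist camera has in their place "T_tool_cam" (4x4, takes a point from camera to tool coordinates, whose origin is the TCP and whose axes are the tool frame's). Camera axes: x right, y down, z forward; pixel columns grow to the right and rows downward; lengths in m; the calibration is good to about 2 mm. A picture is of the moment at which its call begins: read the wrist's pose just before it. calibration takes no time and is no camera call.
- bot.hand_in(): hands the job in, once; it reports no verdict.
The state is a dict: "time_s": time; "joint_positions": joint angles; "qvel": joint speeds; "tau": joint torques, N m; "position": TCP position; "tcp_rot": TCP orientation; "force": force on the tool from outside, world axes, zero at the start; "moment": the same for the moment, N m; "opening": opening from 0.0 (shut) to 1.0 (fully open).
Only numpy, scipy, OpenCV 4.12 (cv2) and the standard library are available. Lean on these libraries where they do the work, as an engineer would, in place of code of your own. Each camera call takes 0.05 s, during which the arm holds its last target.

## Working session

There is one attempt and no reset: what is moved stays moved. The work goes in short steps, Python scripts to look and compute and a tool call to move; the robot and the scene stay as the last step left them, time stands still between calls to the robot, and variables do not carry over. Pictures are saved under pics/ and viewed, and the job is handed in when it is done.

Besides the shell and the picture viewer there is one more tool, called after "Emit:" as name([rows], argument=value, ...), one row to a line, values as JSON. arm_command: Moves the arm, as the interface text tells. Its arguments: {"type":"object","properties":{"plan":{"type":"array"}},"required":["plan"]}

```bash
ls; mkdir -p pics
python3 - <<'E'
from rig import bot
import cv2
s=bot.read_state();print({k:s[k] for k in ('time_s','position','tcp_rot','force','opening')})
for n in ('scene','top','wrist'):
    c=bot.calibration(n);print(n,c)
    cv2.imwrite(f'pics/{n}0.png',bot.capture(n)[:,:,::-1])
E
```

```text
pics
{'time_s': 0.0, 'position': array([0.15599291, 0.60446361, 0.22156997]), 'tcp_rot': array([[ 2.50158907e-01,  9.68204357e-01, -9.18729429e-04],
       [ 9.68202436e-01, -2.50160279e-01, -1.96921800e-03],
       [-2.13643505e-03, -3.96898650e-04, -9.99997639e-01]]), 'force': array([ 0.46958379, -0.65572577, -0.76596097]), 'opening': 0.999754759464027}
scene {'intrinsics': array([[595.17810466,   0.        , 314.88180949],
       [  0.        , 595.17810466, 246.57428365],
       [  0.        ,   0.        ,   1.        ]]), 'k1': 0.06580708261993043, 'rvec': array([ 1.35403277,  2.21266037, -0.91015912]), 'tvec': array([ 0.23357746, -0.27330818,  1.61697243])}
top {'intrinsics': array([[582.06552261,   0.        , 323.13043687],
       [  0.        , 582.06552261, 238.75824772],
       [  0.        ,   0.        ,   1.        ]]), 'k1': -0.15389199997976272, 'rvec': array([ 2.10436833, -2.14853293,  0.1888114 ]), 'tvec': array([-0.01750435,  0.52545491,  1.18723214])}
wrist {'intrinsics': array([[331.91652954,   0.        , 323.09797504],
       [  0.        , 331.91652954, 239.41313672],
       [  0.        ,   0.        ,   1.        ]]), 'k1': -0.062005218732925436, 'T_tool_cam': array([[ 9.99999050e-01,  6.45432698e-04, -1.21826493e-03,
         1.76259799e-03],
       [-2.88676585e-04,  9.62084296e-01,  2.72752128e-01,
        -7.46704486e-02],
       [ 1.34811670e-03, -2.72751517e-01,  9.62083568e-01,
        -1.63078789e-01],
       [ 0.00000000e+00,  0.00000000e+00,  0.00000000e+00,
         1.00000000e+00]])}
```

View pics/scene0.png

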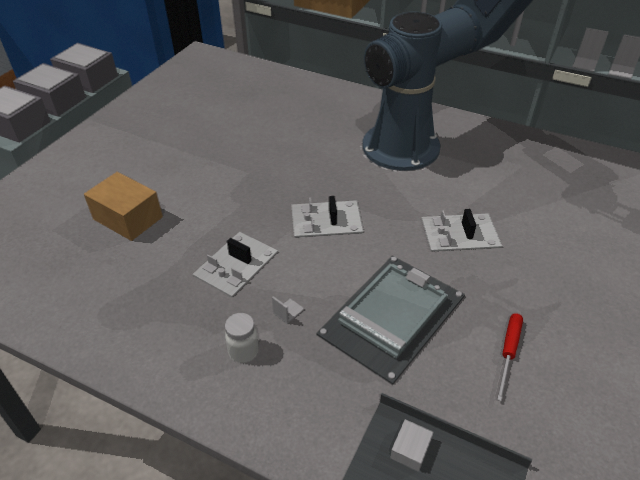

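View pics/top0.png

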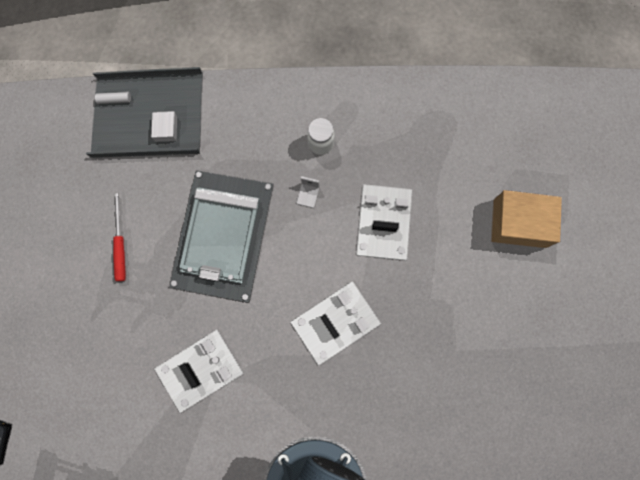

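View pics/wrist0.png

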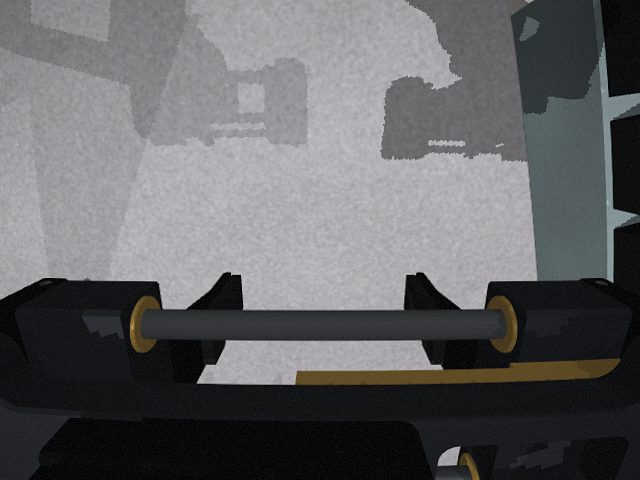

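The top view has the robot at the bottom and +x up, so image right is the robot's right. There are three board-like things in it, at about (385,222), (336,323) and (198,370). The one farthest to the robot's right is (385,222), which is (237,263) in the scene view. I'll confirm it in a crop and measure it.

```bash
cat > h.py <<'E'
import numpy as np,cv2
from rig import bot
def ray(n,px,state=None):
    c=bot.calibration(n); p=np.array(px,float).reshape(-1,1,2)
    u=cv2.undistortPoints(p,c['intrinsics'],np.array([c['k1'],0,0,0.]),criteria=(3,50,1e-10)).reshape(-1,2)
    d=np.c_[u,np.ones(len(u))]
    if n=='wrist':
        s=state or bot.read_state(); T=c['T_tool_cam'];R=np.array(s['tcp_rot'])@T[:3,:3];o=np.array(s['position'])+np.array(s['tcp_rot'])@T[:3,3]
    else:
        r=cv2.Rodrigues(c['rvec'])[0];R=r.T;o=-R@c['tvec']
    return o,d@R.T
def onz(n,px,z,state=None):
    o,d=ray(n,px,state);return o+d*((z-o[2])/d[:,2])[:,None]
def proj(n,P,state=None):
    c=bot.calibration(n);P=np.array(P,float).reshape(-1,3)
    if n=='wrist':
        s=state or bot.read_state();T=np.eye(4);T[:3,:3]=s['tcp_rot'];T[:3,3]=s['position'];T=np.linalg.inv(T@c['T_tool_cam'])
        rv=cv2.Rodrigues(T[:3,:3])[0];tv=T[:3,3]
    else: rv,tv=c['rvec'],c['tvec']
    return cv2.projectPoints(P,rv,tv,c['intrinsics'],np.array([c['k1'],0,0,0.]))[0].reshape(-1,2)
E
python3 - <<'E'
from h import *
t=cv2.imread('pics/top0.png');s=cv2.imread('pics/scene0.png')
g=cv2.cvtColor(t,cv2.COLOR_BGR2GRAY)
# board
roi=np.zeros_like(g);roi[170:275,345:425]=1
print(np.percentile(g[170:275,345:425],[5,25,50,75,95]))
m=((g>185)&(roi>0)).astype(np.uint8)
m=cv2.morphologyEx(m,cv2.MORPH_CLOSE,np.ones((9,9)))
m=cv2.morphologyEx(m,cv2.MORPH_OPEN,np.ones((5,5)))
c=max(cv2.findContours(m,0,1)[0],key=cv2.contourArea);r=cv2.minAreaRect(c);b=cv2.boxPoints(r);print(r,b)
P=onz('top',b,.005);print(P,np.linalg.norm(np.diff(np.r_[P,P[:1]],axis=0),axis=1))
# base
roi=np.zeros_like(g);roi[160:312,155:285]=1
m2=((g<90)&(roi>0)).astype(np.uint8)
c2=max(cv2.findContours(m2,0,1)[0],key=cv2.contourArea);r=cv2.minAreaRect(c2);b2=cv2.boxPoints(r);print(r,b2)
P=onz('top',b2,.008);print(P,np.linalg.norm(np.diff(np.r_[P,P[:1]],axis=0),axis=1))
v=t.copy();cv2.polylines(v,[np.int32(b)],1,(0,0,255));cv2.polylines(v,[np.int32(b2)],1,(0,255,0))
A=cv2.resize(t[165:280,340:430],None,fx=5,fy=5,interpolation=2)
B=cv2.resize(v[160:312,150:290],None,fx=3.5,fy=3.5,interpolation=2)
C=np.zeros((590,800,3),np.uint8);A=A[:575,:];C[:575,:310]=cv2.resize(A,(310,int(575*310/450)))[:575] if 0 else 0
cv2.imwrite('pics/a.png',A);cv2.imwrite('pics/b.png',B)
cv2.imwrite('pics/c.png',cv2.resize(v[140:320,140:440],None,fx=2.6,fy=2.6))
E
```

```text
[114. 141. 147. 198. 213.]
((384.536865234375, 221.59426879882812), (49.341983795166016, 70.07466888427734), 5.19442892074585) [[356.79507 254.25409]
 [363.1393  184.46721]
 [412.27866 188.93445]
 [405.93442 258.7213 ]]Traceback (most recent call last):
  File "<stdin>", line 11, in <module>
  File "h.py", line 13, in onz
    o,d=ray(n,px,state);return o+d*((z-o[2])/d[:,2])[:,None]
        ~~~^^^^^^^^^^^^
  File "h.py", line 5, in ray
    u=cv2.undistortPoints(p,c['intrinsics'],np.array([c['k1'],0,0,0.]),criteria=(3,50,1e-10)).reshape(-1,2)
      ~~~~~~~~~~~~~~~~~~~^^^^^^^^^^^^^^^^^^^^^^^^^^^^^^^^^^^^^^^^^^^^^^^^^^^^^^^^^^^^^^^^^^^^
cv2.error: OpenCV(4.12.0) :-1: error: (-5:Bad argument) in function 'undistortPoints'
> Overload resolution failed:
>  - undistortPoints() got an unexpected keyword argument 'criteria'
>  - undistortPoints() got an unexpected keyword argument 'criteria'
```

```bash
sleep 1
sed -i 's/cv2.undistortPoints(p,c\[.intrinsics.\],np.array(\[c\[.k1.\],0,0,0.\]),criteria=(3,50,1e-10))/cv2.undistortPointsIter(p,c["intrinsics"],np.array([c["k1"],0,0,0.]),np.eye(3),np.eye(3),(3,50,1e-10))/' h.py
python3 - <<'E'
from h import *
t=cv2.imread('pics/top0.png')
g=cv2.cvtColor(t,cv2.COLOR_BGR2GRAY)
def quad(m,z):
    c=max(cv2.findContours(m.astype(np.uint8),0,1)[0],key=cv2.contourArea);b=cv2.boxPoints(cv2.minAreaRect(c))
    P=onz('top',b,z);print(b.round(1).tolist());print(P.round(4));print(np.linalg.norm(np.diff(np.r_[P,P[:1]],axis=0),axis=1).round(4),'ctr',P.mean(0).round(4))
    for e in np.diff(P,axis=0)[:2]: print('dir',np.degrees(np.arctan2(e[1],e[0])).round(2))
    return b
roi=np.zeros_like(g);roi[170:275,345:425]=1
m=((g>178)&(roi>0)).astype(np.uint8);m=cv2.morphologyEx(cv2.morphologyEx(m,3,np.ones((9,9))),2,np.ones((5,5)))
b=quad(m,.005)
roi=np.zeros_like(g);roi[160:312,155:285]=1
b2=quad((g<95)&(roi>0),.008)
v=t.copy();cv2.polylines(v,[np.int32(b.round())],1,(0,0,255));cv2.polylines(v,[np.int32(b2.round())],1,(0,255,0))
cv2.imwrite('pics/c.png',cv2.resize(v[140:320,140:440],None,fx=2.6,fy=2.6,interpolation=2))
cv2.imwrite('pics/a.png',cv2.resize(t[165:280,340:430],None,fx=5,fy=5,interpolation=2))
E
```

```text
[[356.6000061035156, 254.39999389648438], [363.0, 184.1999969482422], [412.70001220703125, 188.6999969482422], [406.29998779296875, 258.8999938964844]]
[[ 0.4963 -0.1008  0.005 ]
 [ 0.6548 -0.12    0.005 ]
 [ 0.6423 -0.2311  0.005 ]
 [ 0.484  -0.2093  0.005 ]]
[0.1596 0.1118 0.1598 0.1092] ctr [ 0.5693 -0.1653  0.005 ]
dir -6.93
dir -96.42
[[168.60000610351562, 287.5], [193.0, 167.89999389648438], [273.0, 184.1999969482422], [248.60000610351562, 303.79998779296875]]
[[0.431  0.3114 0.008 ]
 [0.7014 0.2629 0.008 ]
 [0.6583 0.0811 0.008 ]
 [0.393  0.1353 0.008 ]]
[0.2747 0.1868 0.2708 0.1802] ctr [0.5459 0.1976 0.008 ]
dir -10.18
dir -103.34
```

View pics/c.png

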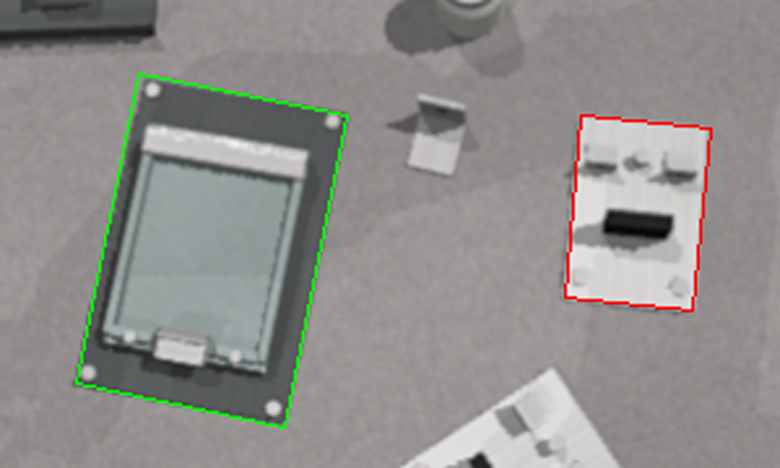

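View pics/a.png

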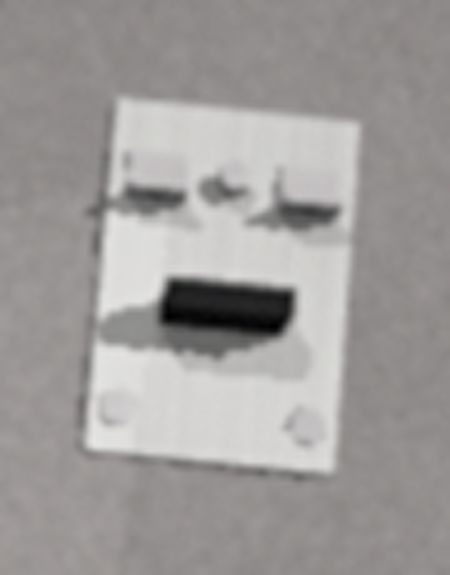

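The chosen board measures 160 x 110 mm at (0.569, -0.165) with yaw about -7°, which fits. The decoys are at (336,323) and (198,370), and the crop confirms the handle with the fittings beyond it on the chosen one. The tool can't be tilted, so I plan to grip the handle across its 56 mm width; the board can then pivot about its own y axis. First I'll look at the holder with the wrist camera.

Emit:
arm_command([
  {"dx":-15,"dy":19.5,"dz":-4,"claw":1},
  {"dx":-15,"dy":19.5,"dz":-4,"claw":1},
  {"dx":-15,"dy":19.5,"dz":-4,"claw":1},
  {"dx":-15,"dy":19.5,"dz":-4,"claw":1},
  {"dx":-15,"dy":19.5,"dz":-4,"claw":1},
  {"dx":-29.7,"dy":39,"dz":-8,"claw":1},
  {"dx":-29.7,"dy":39,"dz":-8,"claw":1},
  {"dx":-29.7,"dy":39,"dz":-8,"claw":1},
])

```text
$.plan[0]: bad value
```

Run:
```python
from h import *
s=bot.read_state();print(s['time_s'],s['position'],s['tcp_rot'],s['joint_positions'])
```

```text
0.15 [0.15605653 0.60465206 0.22180954] [[ 2.50083380e-01  9.68224069e-01 -6.74722963e-04]
 [ 9.68222997e-01 -2.50084127e-01 -1.46905853e-03]
 [-1.59111533e-03 -2.85895166e-04 -9.99998693e-01]] [ 6.52893632e+01  3.02667913e+01  8.21370441e+01 -7.30786971e-05
  6.76887887e+01 -1.02281310e+01]
```

Emit:
arm_command([
  {"dx":-15,"dy":19.5,"dz":-4,"twist":0,"claw":1},
  {"dx":-15,"dy":19.5,"dz":-4,"twist":0,"claw":1},
  {"dx":-15,"dy":19.5,"dz":-4,"twist":0,"claw":1},
  {"dx":-15,"dy":19.5,"dz":-4,"twist":0,"claw":1},
  {"dx":-15,"dy":19.5,"dz":-4,"twist":0,"claw":1},
  {"dx":-29.7,"dy":39,"dz":-8,"twist":0,"claw":1},
  {"dx":-29.7,"dy":39,"dz":-8,"twist":0,"claw":1},
  {"dx":-29.7,"dy":39,"dz":-8,"twist":0,"claw":1},
])

```text
time_s: 0.82
position: [0.3598, 0.3443, 0.2759]
tcp_rot: [[0.25, 0.968, -0.001], [0.968, -0.25, -0.002], [-0.002, -0.001, -1.0]]
force: [0.2, -0.3, 0.3]
opening: 1.002
```

Emit:
arm_command([
  {"dx":-9.5,"dy":12.8,"dz":-2.4,"twist":0,"claw":1},
  {"dx":-9.5,"dy":12.8,"dz":-2.4,"twist":0,"claw":1},
  {"dx":-9.5,"dy":12.8,"dz":-2.4,"twist":0,"claw":1},
  {"dx":-9.5,"dy":12.8,"dz":-2.4,"twist":0,"claw":1},
  {"dx":-9.5,"dy":12.8,"dz":-2.4,"twist":0,"claw":1},
  {"dx":-9.5,"dy":12.8,"dz":-2.4,"twist":0,"claw":1},
])

```text
time_s: 1.32
position: [0.4613, 0.2187, 0.3]
tcp_rot: [[0.254, 0.967, -0.001], [0.967, -0.254, -0.001], [-0.001, -0.0, -1.0]]
force: [-0.9, 0.0, -0.2]
opening: 0.999
```

Run:
```python
from h import *
import pickle
s=bot.read_state();im=bot.capture('wrist')[:,:,::-1];cv2.imwrite('pics/w1.png',im);cv2.imwrite('pics/t1.png',bot.capture('top')[:,:,::-1])
pickle.dump(s,open('w1.pkl','wb'));print(s['time_s'],s['position'],s['qvel'])
```

```text
1.3167 [0.46125804 0.21873881 0.30004224] [ 3.39652126 -0.24146862  2.16204839  0.770087    0.56706883  0.36292853]
```

View pics/w1.png

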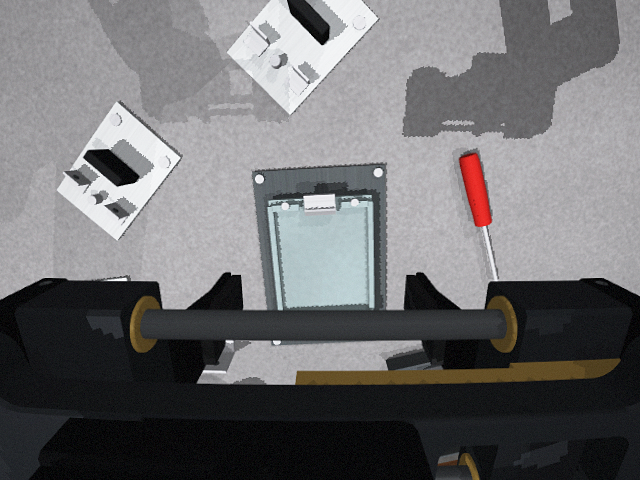

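The wrist view shows the holder's near end: base corners at (253,171) and (386,164), catch at (320,203), bolts at (260,179) and (378,173). I'll refine the holder pose from the bolts and edges.

Run:
```python
from h import *
import pickle
s=pickle.load(open('w1.pkl','rb'))
t=cv2.imread('pics/top0.png');w=cv2.imread('pics/w1.png')
g=cv2.cvtColor(t,6)
def blob(g,x,y,th,r=6):
    p=g[y-r:y+r+1,x-r:x+r+1].astype(float);m=np.clip(p-th,0,None);yy,xx=np.mgrid[-r:r+1,-r:r+1]
    return [x+(m*xx).sum()/m.sum(),y+(m*yy).sum()/m.sum()]
B=[blob(g,199,175,130,4),blob(g,268,186,130,4),blob(g,174,283,130,4),blob(g,245,297,130,4)]
P=onz('top',B,.010);print(np.round(B,1).tolist());print(P.round(4),'ctr',P.mean(0).round(4))
for a,b in((2,0),(3,1)):
    e=P[a]-P[b];print('x yaw',np.degrees(np.arctan2(-e[1],-e[0])),np.linalg.norm(e))
for a,b in((0,1),(2,3)):
    e=P[a]-P[b];print('y yaw',np.degrees(np.arctan2(e[1],e[0]))-90,np.linalg.norm(e))
gw=cv2.cvtColor(w,6)
Bw=[blob(gw,260,179,150,8),blob(gw,378,173,150,8)]
print(Bw,onz('wrist',Bw,.010,s).round(4))
cv2.imwrite('pics/w1c.png',cv2.resize(w[155:350,235:405],None,fx=3,fy=3,interpolation=2))
cv2.imwrite('pics/t0c.png',cv2.resize(t[165:310,160:285],None,fx=4,fy=4,interpolation=2))
```

```text
[[198.2, 174.0], [267.5, 186.0], [173.4, 282.9], [244.7, 296.5]]
[[0.6859 0.2501 0.01  ]
 [0.6539 0.093  0.01  ]
 [0.4408 0.3003 0.01  ]
 [0.4087 0.1433 0.01  ]] ctr [0.5473 0.1967 0.01  ]
x yaw -11.577623614255304 0.2502081224796292
x yaw -11.593043206069133 0.25032540026713934
y yaw -11.546576757572069 0.16026849470263818
y yaw -11.588504750928621 0.16020110582894165
[[np.float64(258.7521876745485), np.float64(178.79482405511078)], [np.float64(377.93384847342634), np.float64(172.0985676592537)]] [[0.4087 0.1431 0.01  ]
 [0.4409 0.3012 0.01  ]]
```

View pics/w1c.png

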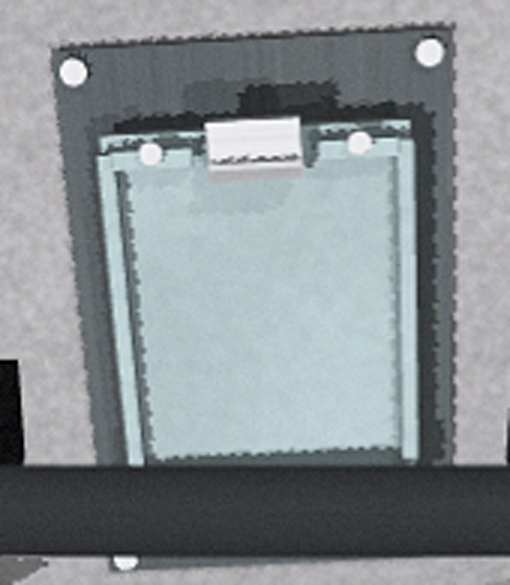

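View pics/t0c.png

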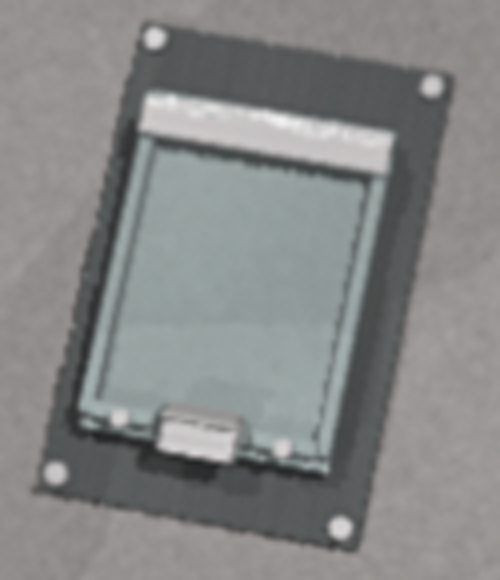

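```bash
cat >> h.py <<'E'
BO=np.array([.5473,.1967,0]);YW=np.radians(-11.58)
BR=np.array([[np.cos(YW),-np.sin(YW),0],[np.sin(YW),np.cos(YW),0],[0,0,1]])
def tob(P): return (np.array(P)-BO)@BR
def tow(P): return np.array(P)@BR.T+BO
E
python3 - <<'E'
from h import *
import pickle
s=pickle.load(open('w1.pkl','rb'))
T=lambda c:[160+c[0]/4,165+c[1]/4]
W=lambda c:[235+c[0]/3,155+c[1]/3]
print('cam top',tob(ray('top',[[0,0]])[0]),'cam wrist',tob(ray('wrist',[[0,0]],s)[0]))
for n,cs,z in (('lip top back edge(nom 86?,z37)',[(148,92),(393,130)],.037),('lip front edge z37 (nom 68)',[(143,133),(385,175)],.037),('lip front z33',[(143,133),(385,175)],.033)):
    print(n,(tob(onz('top',[T(c) for c in cs],z))*1e3).round(1).tolist())
print('top catch front/back z28.5/46',(tob(onz('top',[T((200,410))],.0285))*1e3).round(1),(tob(onz('top',[T((197,460))],.046))*1e3).round(1))
print('wrist nose tip',(tob(onz('wrist',[W((255,172)),W((255,178))],.0285,s))*1e3).round(1).tolist())
print('wrist catch top front',(tob(onz('wrist',[W((255,160))],.046,s))*1e3).round(1).tolist())
print('wrist stop inner',(tob(onz('wrist',[W((165,168)),W((345,156))],.032,s))*1e3).round(1).tolist())
print('wrist guides inner (nom +-62)',(tob(onz('wrist',[W((113,170)),W((400,160))],.030,s))*1e3).round(1).tolist())
print('nominal proj of lip front in top crop',(proj('top',tow([[.068,.07,.037],[.068,-.07,.037],[.086,0,.037]]))-[160,165])*4)
print('nominal proj wrist crop stops,nose,',(proj('wrist',tow([[-.081,.04,.032],[-.081,-.04,.032],[-.073,0,.0285],[-.0823,0,.046]]),s)-[235,155])*3)
E
```

```text
cam top [-0.19227569 -0.26961184  1.26181808] cam wrist [-0.16309604  0.01041147  0.46315078]
lip top back edge(nom 86?,z37) [[86.6, 68.0, 37.0], [89.4, -69.5, 37.0]]
lip front edge z37 (nom 68) [[63.5, 65.5, 37.0], [64.0, -70.3, 37.0]]
lip front z33 [[64.4, 66.6, 33.0], [64.8, -69.6, 33.0]]
top catch front/back z28.5/46 [[-78.9   3.5  28.5]] [[-106.8   -4.4   46. ]]
wrist nose tip [[-77.9, 0.4, 28.5], [-75.2, 0.2, 28.5]]
wrist catch top front [[-86.5, 1.1, 46.0]]
wrist stop inner [[-82.6, -39.0, 32.0], [-83.6, 40.3, 32.0]]
wrist guides inner (nom +-62) [[-82.6, -62.3, 30.0], [-80.2, 64.6, 30.0]]
nominal proj of lip front in top crop [[136.9967128  123.80711154]
 [386.00919443 167.85179294]
 [267.68172794 114.10304684]]
nominal proj wrist crop stops,nose, [[344.60090386 161.94063006]
 [162.94517946 171.63647751]
 [254.75006415 182.95402702]
 [253.00615795 169.95088425]]
```

Holder: the bolts form a 250 x 160 rectangle (as they should, and both views agree), so the base origin is (0.5473, 0.1967) with yaw -11.6°. The cradle looks shifted about -3 to -4 mm in x. Now to the board.

Emit:
arm_command([
  {"dx":-33.6,"dy":25.3,"dz":5,"twist":-4,"claw":1},
  {"dx":-33.6,"dy":25.3,"dz":5,"twist":-7.5,"claw":1},
  {"dx":-33.6,"dy":25.3,"dz":5,"twist":-7.5,"claw":1},
  {"dx":-33.6,"dy":25.3,"dz":5,"twist":-7.5,"claw":1},
  {"dx":-33.6,"dy":25.3,"dz":5,"twist":-7.5,"claw":1},
  {"dx":-33.6,"dy":25.3,"dz":5,"twist":-7.5,"claw":1},
  {"dx":-33.6,"dy":25.3,"dz":5,"twist":-7.5,"claw":1},
  {"dx":-33.6,"dy":25.3,"dz":5,"twist":-7.5,"claw":1},
])

```text
time_s: 2.08
position: [0.5859, -0.0851, 0.2597]
tcp_rot: [[0.119, 0.993, -0.004], [0.993, -0.119, -0.001], [-0.001, -0.004, -1.0]]
force: [1.0, 0.2, 0.3]
opening: 0.999
```

Emit:
arm_command([
  {"dx":-8,"dy":4.4,"dz":2,"twist":0,"claw":1},
  {"dx":-8,"dy":4.4,"dz":2,"twist":0,"claw":1},
  {"dx":-8,"dy":4.4,"dz":2,"twist":0,"claw":1},
  {"dx":-8,"dy":4.4,"dz":2,"twist":0,"claw":1},
  {"dx":-8,"dy":4.4,"dz":2,"twist":0,"claw":1},
])

```text
time_s: 2.5
position: [0.6193, -0.1676, 0.2387]
tcp_rot: [[0.118, 0.993, -0.007], [0.993, -0.118, 0.002], [0.001, -0.007, -1.0]]
force: [-0.7, 0.5, 0.0]
opening: 1.002
```

Run:
```python
from h import *
import pickle
s=bot.read_state();im=bot.capture('wrist')[:,:,::-1];cv2.imwrite('pics/w2.png',im)
pickle.dump(s,open('w2.pkl','wb'));print(s['time_s'],s['position'],s['tcp_rot'])
```

```text
2.5 [ 0.6192741  -0.16762127  0.23872716] [[ 0.11765772  0.99303289 -0.00650679]
 [ 0.9930537  -0.11764847  0.00178724]
 [ 0.00100927 -0.00667188 -0.99997723]]
```

View pics/w2.png

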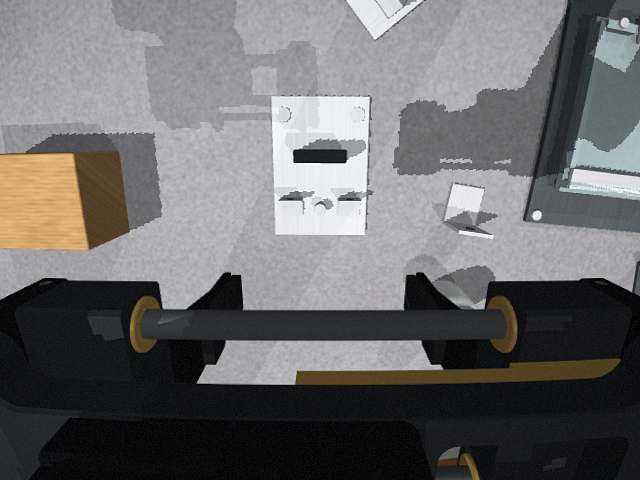

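The whole board is visible: corners about (272,97), (370,97), (365,235) and (275,234), handle at (320,156), bare edge toward the gripper.

Run:
```python
from h import *
import pickle
s=pickle.load(open('w2.pkl','rb'));w=cv2.imread('pics/w2.png');g=cv2.cvtColor(w,6)
roi=np.zeros_like(g);roi[85:245,262:380]=1
m=((g>215)&(roi>0)).astype(np.uint8);m=cv2.morphologyEx(cv2.morphologyEx(m,2,np.ones((3,3))),3,np.ones((25,25)))
c=max(cv2.findContours(m,0,1)[0],key=cv2.contourArea)
ep=cv2.approxPolyDP(c,8,True).reshape(-1,2);print(ep.tolist())
for q in (ep,[[272,97],[370,97],[365.5,235],[275,234.5]]):
    P=onz('wrist',q,.005,s);print(P.round(4).tolist(),np.linalg.norm(np.diff(np.r_[P,P[:1]],axis=0),axis=1).round(4),P.mean(0).round(4))
m=((g<40)&(roi>0)).astype(np.uint8);n,l,st,ce=cv2.connectedComponentsWithStats(m);i=1+st[1:,4].argmax();print(st[i],ce[i]);x,y,ww,hh=st[i,:4]
print('handle top corners z49',onz('wrist',[[x,y+hh/2],[x+ww,y+hh/2]],.049,s).round(4))
```

```text
[[272, 96], [276, 233], [364, 234], [368, 97]]
[[0.4829, -0.2078, 0.005], [0.6405, -0.2273, 0.005], [0.6546, -0.1193, 0.005], [0.4967, -0.1008, 0.005]] [0.1588 0.1089 0.159  0.1078] [ 0.5687 -0.1638  0.005 ]
[[0.484, -0.2079, 0.005], [0.4969, -0.0986, 0.005], [0.6561, -0.1176, 0.005], [0.6423, -0.2288, 0.005]] [0.1101 0.1603 0.1121 0.1597] [ 0.5698 -0.1632  0.005 ]
[294 150  52  13 653] [319.52679939 155.99846861]
handle top corners z49 [[ 0.5513 -0.1885  0.049 ]
 [ 0.5577 -0.1349  0.049 ]]
```

Emit:
arm_command([
  {"dx":-0.2,"dy":-6.4,"dz":8,"twist":0,"claw":1},
  {"dx":-0.2,"dy":-6.4,"dz":14,"twist":0,"claw":1},
  {"dx":-0.2,"dy":-6.4,"dz":14,"twist":0,"claw":1},
  {"dx":-0.2,"dy":-6.4,"dz":14,"twist":0,"claw":1},
  {"dx":-0.2,"dy":-6.4,"dz":14,"twist":0,"claw":1},
  {"dx":-0.2,"dy":-6.4,"dz":14,"twist":0,"claw":1},
  {"dx":-0.2,"dy":-6.4,"dz":14,"twist":0,"claw":1},
])

```text
time_s: 3.13
position: [0.557, -0.1609, 0.1019]
tcp_rot: [[0.115, 0.993, -0.001], [0.993, -0.115, -0.001], [-0.001, -0.001, -1.0]]
force: [0.8, -0.6, 0.6]
opening: 1.001
```

Emit:
arm_command([
  {"dx":-0.1,"dy":-0.2,"dz":4,"twist":0,"claw":1},
  {"dx":-0.1,"dy":-0.2,"dz":7,"twist":0,"claw":1},
  {"dx":-0.1,"dy":-0.2,"dz":8.9,"twist":0,"claw":1},
  {"dx":-0.1,"dy":-0.2,"dz":8.9,"twist":0,"claw":1},
  {"dx":-0.1,"dy":-0.2,"dz":8.9,"twist":0,"claw":1},
  {"dx":-0.1,"dy":-0.2,"dz":8.9,"twist":0,"claw":1},
])

```text
time_s: 3.63
position: [0.5573, -0.1626, 0.0154]
tcp_rot: [[0.114, 0.993, 0.003], [0.993, -0.114, -0.003], [-0.003, 0.004, -1.0]]
force: [0.3, 0.5, 0.9]
opening: 1.0
```

Emit:
arm_command([
  {"dx":0,"dy":-0.3,"dz":0.1,"twist":0,"claw":1},
  {"dx":0,"dy":-0.3,"dz":0.1,"twist":0,"claw":0.55},
  {"dx":0,"dy":-0.3,"dz":0.1,"twist":0,"claw":0.55},
  {"dx":0,"dy":-0.3,"dz":0.1,"twist":0,"claw":0.55},
  {"dx":0,"dy":-0.3,"dz":0.1,"twist":0,"claw":0.55},
  {"dx":0,"dy":-0.3,"dz":0.1,"twist":0,"claw":0.55},
])

```text
time_s: 4.13
position: [0.5544, -0.1623, 0.0146]
tcp_rot: [[0.114, 0.993, 0.004], [0.993, -0.114, -0.003], [-0.003, 0.004, -1.0]]
force: [0.2, 0.1, 0.5]
opening: 0.708
```

Emit:
arm_command([
  {"dx":0,"dy":0,"dz":0,"twist":0,"claw":0.5},
  {"dx":0,"dy":0,"dz":0,"twist":0,"claw":0.5},
  {"dx":0,"dy":0,"dz":0,"twist":0,"claw":0.5},
  {"dx":0,"dy":0,"dz":0,"twist":0,"claw":0.5},
])

```text
time_s: 4.47
position: [0.5544, -0.1624, 0.0145]
tcp_rot: [[0.114, 0.993, 0.004], [0.993, -0.114, -0.003], [-0.003, 0.004, -1.0]]
force: [0.6, -0.7, 1.1]
opening: 0.641
```

Gripped at 55.8 mm (the handle is 56 mm wide). Lift.

Emit:
arm_command([
  {"dx":0,"dy":0,"dz":-0.5,"twist":0,"claw":0.5},
  {"dx":0,"dy":0,"dz":-1.5,"twist":0,"claw":0.5},
  {"dx":0,"dy":0,"dz":-3.5,"twist":0,"claw":0.5},
  {"dx":0,"dy":0,"dz":-6.5,"twist":0,"claw":0.5},
  {"dx":0,"dy":0,"dz":-9.5,"twist":0,"claw":0.5},
  {"dx":0,"dy":0,"dz":-12,"twist":0,"claw":0.5},
  {"dx":0,"dy":0,"dz":-13,"twist":0,"claw":0.5},
  {"dx":0,"dy":0,"dz":-13,"twist":0,"claw":0.5},
])

```text
time_s: 5.13
position: [0.5555, -0.1626, 0.1476]
tcp_rot: [[0.114, 0.993, 0.009], [0.993, -0.114, -0.006], [-0.005, 0.01, -1.0]]
force: [-0.4, 0.5, -3.4]
opening: 0.638
```

```bash
cat > snap.py <<'E'
from h import *
import pickle,sys
k=sys.argv[1]
s=bot.read_state();pickle.dump(s,open(k+'.pkl','wb'))
print(s['time_s'],s['position'].round(4),s['force'].round(2),s['moment'].round(2),s['opening'])
for n in sys.argv[2:]: cv2.imwrite(f'pics/{k}_{n}.png',bot.capture(n)[:,:,::-1])
E
python3 snap.py l1 wrist scene
```

```text
5.1333 [ 0.5555 -0.1626  0.1476] [-0.37  0.54 -3.35] [ 0.02  0.03 -0.04] 0.6379326200221598
```

View pics/l1_wrist.png

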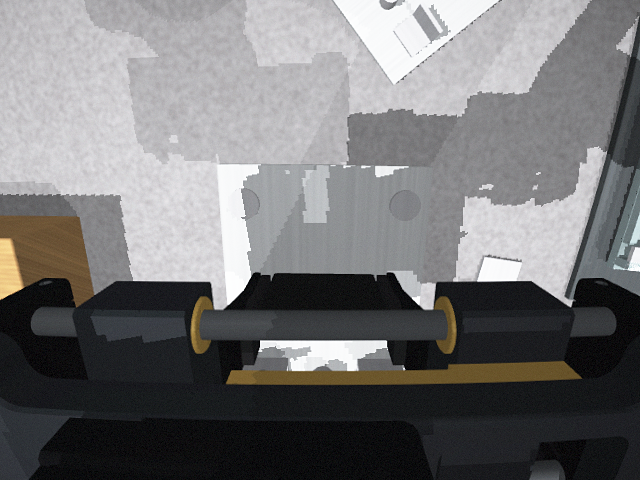

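View pics/l1_scene.png

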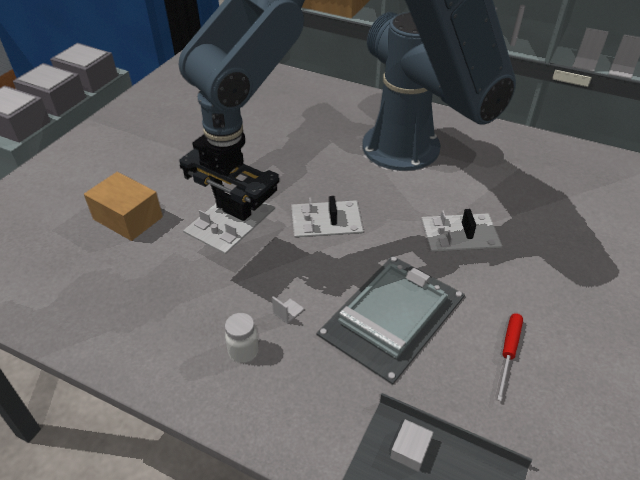

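```bash
cat >> h.py <<'E'
ZG=.0145  # TCP above board underside at grasp
def edge_tool(th,x=0.,z=.005,bx=-.08):
    # board point (bx, z) in tool (y,z_down); pivot 19mm behind TCP, at board x=-.015 ,z=ZG+.019 ; th>0 handle end up
    a=bx+.015; h=z-(ZG+.019); c,s=np.cos(th),np.sin(th)
    return np.array([x, a*c+h*s, -.019-(h*c-a*s)])
def tilt_from_row(rl,cols,rows):
    c=bot.calibration('wrist');T=np.linalg.inv(c['T_tool_cam'])
    rv=cv2.Rodrigues(T[:3,:3])[0]
    ths=np.radians(np.arange(-10,35,.1))
    P=np.array([edge_tool(t) for t in ths])
    p=cv2.projectPoints(P,rv,T[:3,3],c['intrinsics'],np.array([c['k1'],0,0,0.]))[0].reshape(-1,2)
    return [(np.degrees(np.interp(-r,-p[:,1],ths)) if p[0,1]>p[-1,1] else np.degrees(np.interp(r,p[:,1],ths))) for r in rows],p
def width_dist(px): pass
E
python3 - <<'E'
from h import *
t,p=tilt_from_row(0,0,[160,163,165,168]);print(t);print(p[::50])
w=cv2.imread('pics/l1_wrist.png');cv2.imwrite('pics/l1c.png',cv2.resize(w[145:275,200:450],None,fx=3,fy=3))
c=bot.calibration('wrist');T=np.linalg.inv(c['T_tool_cam'])
for th in (0,5,10,15):
    P=[edge_tool(np.radians(th),x) for x in(-.055,.055)]
    print(th,cv2.projectPoints(np.array(P),cv2.Rodrigues(T[:3,:3])[0],T[:3,3],c['intrinsics'],np.array([c['k1'],0,0,0.]))[0].reshape(-1,2))
E
```

```text
[np.float64(6.324671811450037), np.float64(2.2720586220515866), np.float64(-0.1141483762492764), np.float64(-3.3874038442603305)]
[[320.3768483  174.86532319]
 [320.27510897 169.57964076]
 [320.16316764 164.90060019]
 [320.04053249 160.92290844]
 [319.90675546 157.75484593]
 [319.76146903 155.51912796]
 [319.60443515 154.35332288]
 [319.43560853 154.40954072]
 [319.25521656 155.85300367]]
0 [[213.04743587 165.38132663]
 [427.46781111 165.40616182]]
5 [[208.96281207 161.47399193]
 [431.32693104 161.4914956 ]]
10 [[204.53621431 158.37933692]
 [435.50890739 158.3897215 ]]
15 [[199.75998356 156.21861185]
 [440.02113245 156.22237488]]
```

View pics/l1c.png

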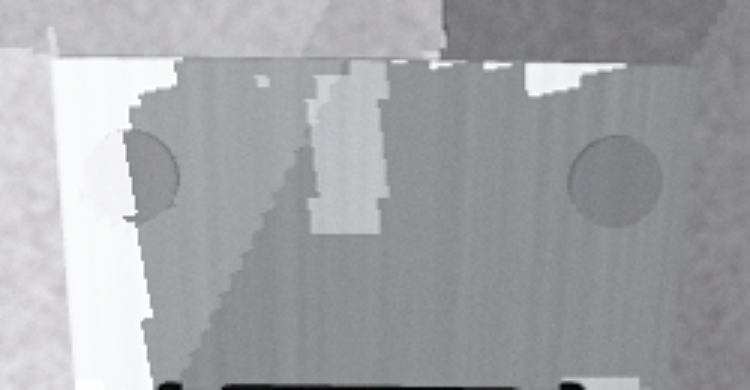

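The grip holds the board flat: the near edge is 214 px wide at row 165, which gives about 0° tilt, and the force puts the mass near 0.35 kg. I'll tilt it by pressing its handle half lightly on the back top edge of the lip wall. First check that the space beyond the lip is free.

Run:
```python
from h import *
for n,p,z in (('tray corner near',[203,152],.02),('tray corner near floor',[203,152],.0),('tray far corner',[203,70],.02),('jar base',[320,150],0),('jar top',[320,128],.085),('bracket',[308,190],.02)):
    P=onz('top',[p],z);print(n,P.round(3),tob(P).round(3))
print('pivot target',tow([.123,0,0]),tow([.219,.055,0]),tow([.219,-.055,0]))
```

```text
tray corner near [[0.734 0.238 0.02 ]] [[0.175 0.078 0.02 ]]
tray corner near floor [[0.741 0.243 0.   ]] [[0.181 0.084 0.   ]]
tray far corner [[0.937 0.245 0.02 ]] [[0.372 0.125 0.02 ]]
jar base [[ 0.739 -0.025  0.   ]] [[ 0.232 -0.179  0.   ]]
jar top [[ 0.759 -0.027  0.085]] [[ 0.252 -0.176  0.085]]
bracket [[0.64  0.003 0.02 ]] [[ 0.13  -0.171  0.02 ]]
pivot target [0.66779638 0.17200948 0.        ] [0.77288282 0.20661932 0.        ] [0.75080186 0.09885833 0.        ]
```

Emit:
arm_command([
  {"dx":2,"dy":0.5,"dz":-1.3,"twist":1,"claw":0.5},
  {"dx":5.5,"dy":1.2,"dz":-1.3,"twist":2,"claw":0.5},
  {"dx":9.5,"dy":2,"dz":-1.3,"twist":3,"claw":0.5},
  {"dx":13.5,"dy":2.9,"dz":-1.3,"twist":4.3,"claw":0.5},
  {"dx":17.5,"dy":3.8,"dz":-1.3,"twist":4.3,"claw":0.5},
  {"dx":21.5,"dy":4.6,"dz":-1.3,"twist":4.3,"claw":0.5},
  {"dx":25,"dy":5.3,"dz":-1.3,"twist":4.3,"claw":0.5},
  {"dx":27,"dy":5.8,"dz":-1.3,"twist":4.3,"claw":0.5},
])

```text
time_s: 5.9
position: [0.6403, 0.1045, 0.1534]
tcp_rot: [[0.186, 0.983, -0.002], [0.983, -0.186, -0.001], [-0.001, -0.002, -1.0]]
force: [0.5, -0.9, -3.3]
opening: 0.64
```

Emit:
arm_command([
  {"dx":3.5,"dy":0.7,"dz":0,"twist":0,"claw":0.5},
  {"dx":6,"dy":1.2,"dz":0,"twist":0,"claw":0.5},
  {"dx":6.9,"dy":1.4,"dz":1,"twist":0,"claw":0.5},
  {"dx":6.9,"dy":1.4,"dz":3,"twist":0,"claw":0.5},
  {"dx":6.9,"dy":1.4,"dz":5,"twist":0,"claw":0.5},
  {"dx":6.9,"dy":1.4,"dz":7,"twist":0,"claw":0.5},
  {"dx":6.9,"dy":1.4,"dz":8,"twist":0,"claw":0.5},
  {"dx":6.9,"dy":1.4,"dz":8,"twist":0,"claw":0.5},
])

```text
time_s: 6.57
position: [0.6627, 0.1687, 0.0678]
tcp_rot: [[0.186, 0.982, -0.013], [0.982, -0.186, -0.002], [-0.004, -0.013, -1.0]]
force: [-0.4, 0.4, -2.9]
opening: 0.638
```

```bash
python3 snap.py l2 wrist scene; python3 -c "
from h import *
s=bot.read_state();print(tob(s['position']),np.degrees(np.arctan2(s['tcp_rot'][1,1],s['tcp_rot'][0,1])))"
```

```text
6.5667 [0.6627 0.1687 0.0678] [-0.42  0.42 -2.86] [ 0.04  0.11 -0.03] 0.6379828209566994
[ 0.12190275 -0.00316789  0.07201647] -10.73703797882825
```

View pics/l2_scene.png

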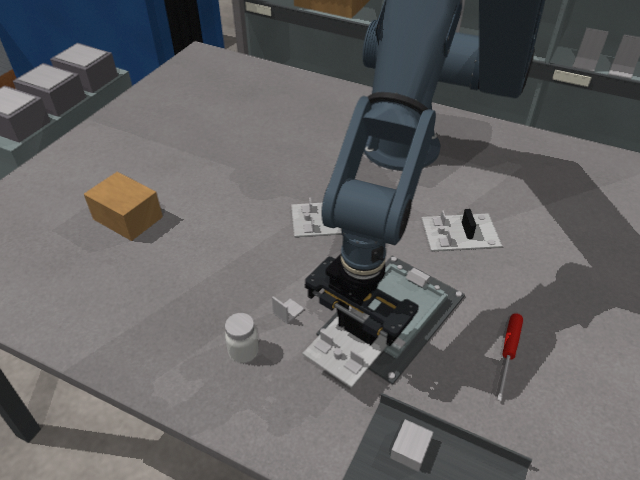

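View pics/l2_wrist.png

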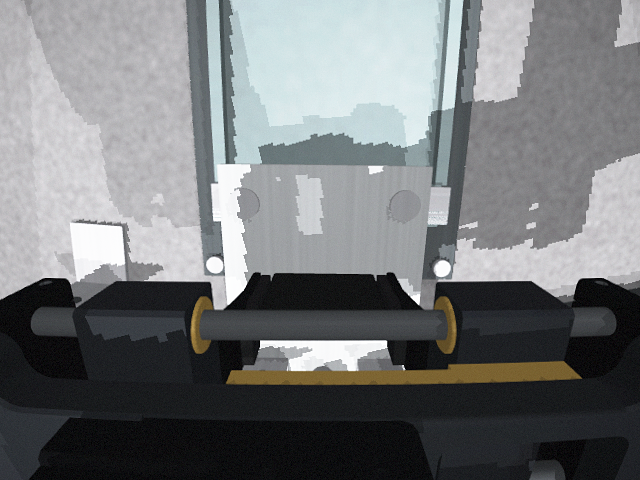

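The board is over the lip (lip ends at (215,200) and (440,205)), its near half overlapping the wall and the space ahead clear. Now I'll lower it slowly and feel.

Emit:
arm_command([
  {"dx":0,"dy":0,"dz":0.3,"twist":0,"claw":0.5},
  {"dx":0,"dy":0,"dz":0.6,"twist":0,"claw":0.5},
  {"dx":0,"dy":0,"dz":0.9,"twist":0,"claw":0.5},
  {"dx":0,"dy":0,"dz":1.1,"twist":0,"claw":0.5},
  {"dx":0,"dy":0,"dz":1.3,"twist":0,"claw":0.5},
  {"dx":0,"dy":0,"dz":1.3,"twist":0,"claw":0.5},
])

```text
time_s: 7.17
position: [0.6658, 0.1691, 0.0588]
tcp_rot: [[0.186, 0.982, -0.005], [0.982, -0.186, -0.001], [-0.002, -0.005, -1.0]]
force: [0.0, 0.4, -3.1]
opening: 0.64
```

Emit:
arm_command([
  {"dx":0,"dy":0,"dz":0.3,"twist":0,"claw":0.5},
  {"dx":0,"dy":0,"dz":0.6,"twist":0,"claw":0.5},
  {"dx":0,"dy":0,"dz":0.6,"twist":0,"claw":0.5},
])

```text
time_s: 7.42
position: [0.6668, 0.1691, 0.0533]
tcp_rot: [[0.187, 0.982, -0.003], [0.982, -0.187, -0.001], [-0.001, -0.003, -1.0]]
force: [0.4, 0.4, -0.7]
opening: 0.642
```

Emit:
arm_command([
  {"dx":0,"dy":0,"dz":0.1,"twist":0,"claw":0.5},
  {"dx":0,"dy":0,"dz":0.2,"twist":0,"claw":0.5},
  {"dx":0,"dy":0,"dz":0.3,"twist":0,"claw":0.5},
])

```text
time_s: 7.67
position: [0.6681, 0.1689, 0.0514]
tcp_rot: [[0.187, 0.982, -0.0], [0.982, -0.187, -0.001], [-0.001, 0.0, -1.0]]
force: [0.8, -1.5, 5.0]
opening: 0.636
```

Contact at TCP z≈0.053, so the lip top is at about 38–39 mm (1–2 mm above nominal). I'll keep lowering so the board pivots.

Emit:
arm_command([
  {"dx":0,"dy":0,"dz":0.1,"twist":0,"claw":0.5},
  {"dx":0,"dy":0,"dz":0.2,"twist":0,"claw":0.5},
  {"dx":0,"dy":0,"dz":0.3,"twist":0,"claw":0.5},
])

```text
time_s: 7.92
position: [0.6694, 0.1687, 0.0491]
tcp_rot: [[0.187, 0.982, 0.003], [0.982, -0.187, -0.001], [-0.001, 0.003, -1.0]]
force: [2.0, -1.9, 4.3]
opening: 0.645
```

```bash
python3 snap.py l3 wrist; python3 -c "
import cv2;w=cv2.imread('pics/l3_wrist.png');cv2.imwrite('pics/l3c.png',cv2.resize(w[125:255,180:460],None,fx=2.8,fy=2.8))"
```

```text
7.9167 [0.6694 0.1687 0.0491] [ 1.96 -1.91  4.25] [-0.15 -0.15 -0.07] 0.644649669395524
```

View pics/l3c.png

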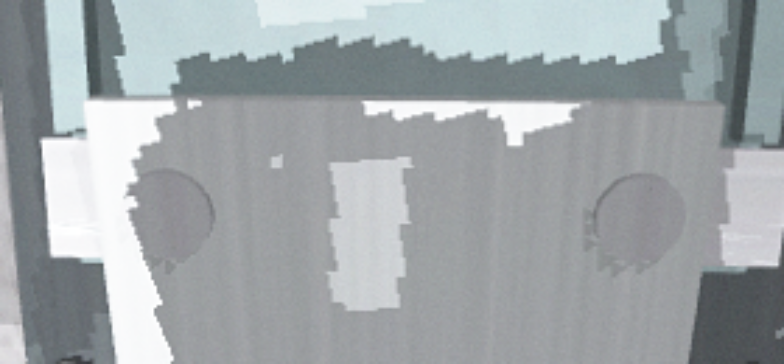

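It pivots at a few newtons: the near edge is now 226 px wide, about 6–7° of tilt. Continue.

Emit:
arm_command([
  {"dx":0,"dy":0,"dz":0.1,"twist":0,"claw":0.5},
  {"dx":0,"dy":0,"dz":0.2,"twist":0,"claw":0.5},
  {"dx":0,"dy":0,"dz":0.3,"twist":0,"claw":0.5},
  {"dx":0,"dy":0,"dz":0.4,"twist":0,"claw":0.5},
])

```text
time_s: 8.3
position: [0.671, 0.1685, 0.0453]
tcp_rot: [[0.187, 0.982, 0.006], [0.982, -0.187, -0.001], [-0.0, 0.006, -1.0]]
force: [4.2, -3.4, 5.1]
opening: 0.644
```

```bash
python3 snap.py l4 wrist; python3 -c "
import cv2;w=cv2.imread('pics/l4_wrist.png');cv2.imwrite('pics/l4c.png',cv2.resize(w[125:255,180:460],None,fx=2.8,fy=2.8))"
```

```text
8.3 [0.671  0.1685 0.0453] [ 4.22 -3.4   5.07] [-0.28 -0.41 -0.09] 0.6436650444585358
```

View pics/l4c.png

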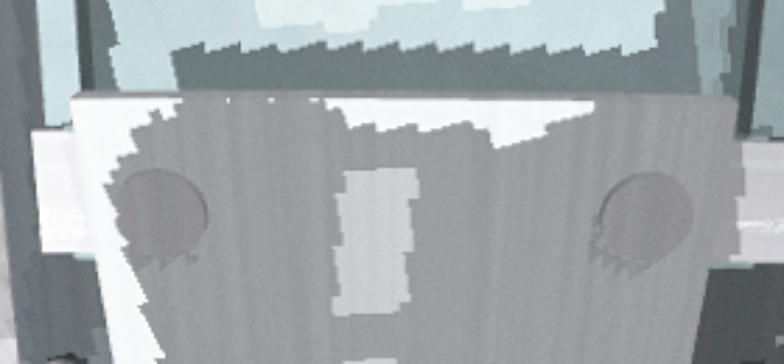

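Emit:
arm_command([
  {"dx":0,"dy":0,"dz":0.1,"twist":0,"claw":0.5},
  {"dx":0,"dy":0,"dz":0.2,"twist":0,"claw":0.5},
  {"dx":0,"dy":0,"dz":0.2,"twist":0,"claw":0.5},
])

```text
time_s: 8.6
position: [0.6718, 0.1682, 0.0432]
tcp_rot: [[0.187, 0.982, 0.008], [0.982, -0.187, -0.001], [0.0, 0.008, -1.0]]
force: [4.2, -2.0, 2.8]
opening: 0.647
```

```bash
python3 snap.py l5 wrist scene; python3 -c "
import cv2;w=cv2.imread('pics/l5_wrist.png');cv2.imwrite('pics/l5c.png',cv2.resize(w[125:255,180:460],None,fx=2.8,fy=2.8));s=cv2.imread('pics/l5_scene.png');cv2.imwrite('pics/l5s.png',cv2.resize(s[230:430,270:470],None,fx=3,fy=3))"
```

```text
8.6 [0.6718 0.1682 0.0432] [ 4.2  -2.01  2.79] [-0.22 -0.43 -0.09] 0.6465818422510212
```

View pics/l5c.png

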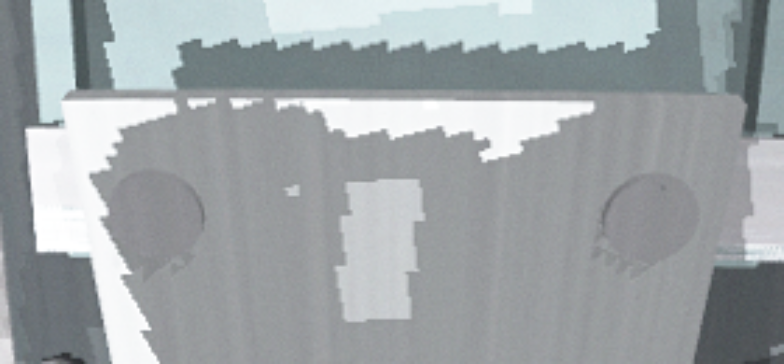

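View pics/l5s.png

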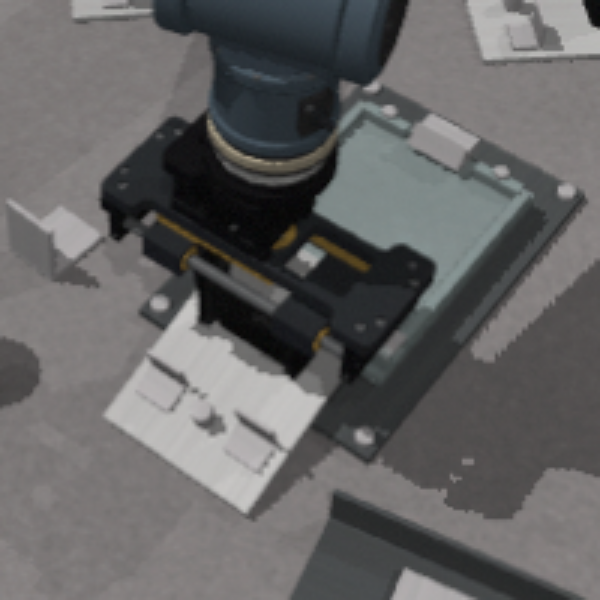

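Tilt is now about 16–16.5° (near edge 243 px wide), and the scene view shows the far end down with nothing touched. Lift and move back over the seat.

Emit:
arm_command([
  {"dx":0,"dy":0,"dz":-1,"twist":0,"claw":0.5},
  {"dx":0,"dy":0,"dz":-3,"twist":0,"claw":0.5},
  {"dx":0,"dy":0,"dz":-5,"twist":0,"claw":0.5},
  {"dx":0,"dy":-0.5,"dz":-6,"twist":0,"claw":0.5},
  {"dx":0.1,"dy":-3,"dz":-6,"twist":0,"claw":0.5},
  {"dx":0.1,"dy":-6,"dz":-6,"twist":0,"claw":0.5},
  {"dx":0.2,"dy":-9,"dz":-6,"twist":0,"claw":0.5},
  {"dx":0.2,"dy":-12,"dz":-6,"twist":0,"claw":0.5},
])

```text
time_s: 9.37
position: [0.5491, 0.1932, 0.101]
tcp_rot: [[0.187, 0.982, 0.002], [0.982, -0.187, -0.001], [-0.001, 0.002, -1.0]]
force: [0.9, -0.2, -3.6]
opening: 0.642
```

Emit:
arm_command([
  {"dx":0.05,"dy":-2,"dz":0,"twist":0,"claw":0.5},
  {"dx":0.1,"dy":-3.4,"dz":0,"twist":0,"claw":0.5},
  {"dx":0.1,"dy":-3.4,"dz":0,"twist":0,"claw":0.5},
  {"dx":0.1,"dy":-3.4,"dz":0,"twist":0,"claw":0.5},
  {"dx":0.1,"dy":-3.4,"dz":0,"twist":0,"claw":0.5},
])

```text
time_s: 9.78
position: [0.5163, 0.2007, 0.1008]
tcp_rot: [[0.187, 0.982, 0.002], [0.982, -0.187, -0.001], [-0.001, 0.002, -1.0]]
force: [0.4, 0.4, -2.5]
opening: 0.64
```

```bash
python3 snap.py l6 wrist scene top
python3 - <<'E'
from h import *
import pickle
s=pickle.load(open('l6.pkl','rb'));print('tcp base',tob(s['position']).round(4),s['tcp_rot'].round(4))
w=cv2.imread('pics/l6_wrist.png');cv2.imwrite('pics/l6c.png',cv2.resize(w[125:255,180:460],None,fx=2.8,fy=2.8))
t=cv2.imread('pics/l6_top.png');cv2.imwrite('pics/l6t.png',cv2.resize(t[160:310,150:300],None,fx=4,fy=4))
c=cv2.imread('pics/l6_scene.png');cv2.imwrite('pics/l6s.png',cv2.resize(c[230:430,270:470],None,fx=3,fy=3))
E
```

```text
9.7833 [0.5163 0.2007 0.1008] [ 0.38  0.4  -2.45] [-0.   -0.01 -0.  ] 0.6398012444367296
tcp base [-0.0312 -0.0023  0.1008] [[ 0.1866  0.9824  0.0018]
 [ 0.9824 -0.1866 -0.0014]
 [-0.001   0.002  -1.    ]]
```

View pics/l6c.png

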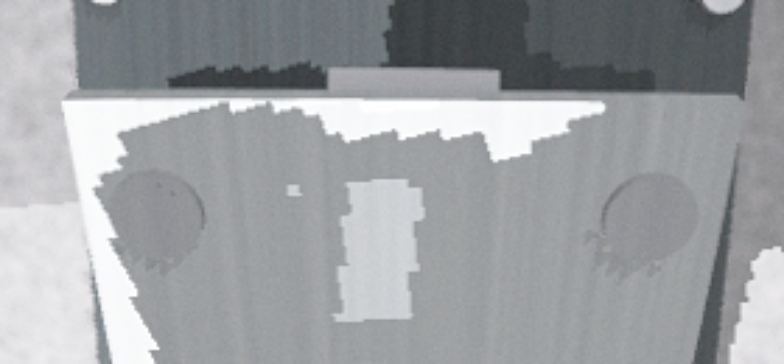

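View pics/l6t.png

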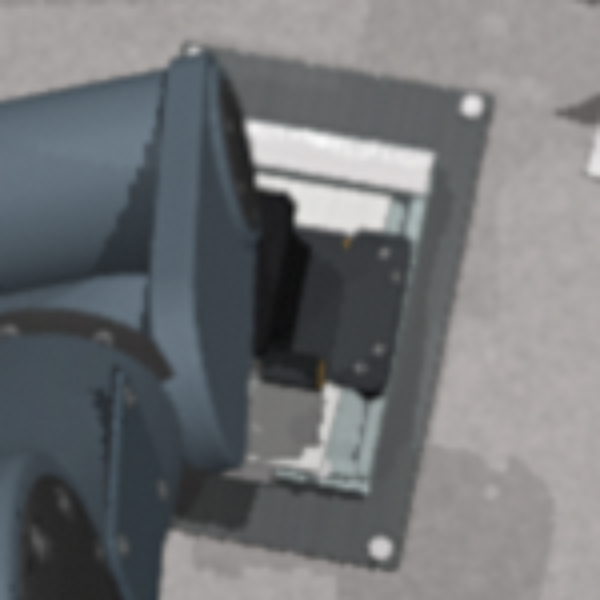

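View pics/l6s.png

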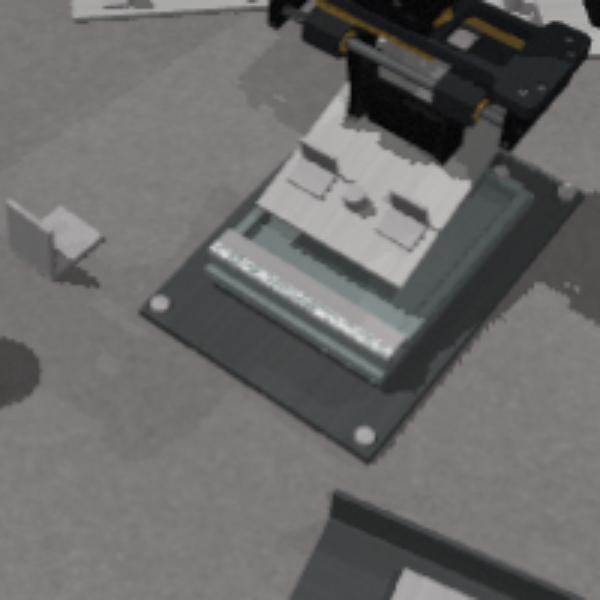

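Run:
```python
from h import *
for z in (.062,.066,.070):
    P=onz('scene',[[270+258/3,230+203/3],[270+403/3,230+288/3]],z);print(z,(tob(P)*1e3).round(1).tolist(),np.linalg.norm(P[0]-P[1]))
# lip front edge in scene, ends
for z in (.037,.039):
  P=onz('scene',[[270+234/3,230+229/3],[270+398/3,230+333/3]],z);print('lip?',(tob(P)*1e3).round(1).tolist())
```

```text
0.062 [[53.8, -56.2, 62.0], [52.9, 54.6, 62.0]] 0.11077443875159974
0.066 [[56.6, -54.4, 66.0], [55.7, 55.9, 66.0]] 0.11028254788464016
0.07 [[59.4, -52.6, 70.0], [58.5, 57.2, 70.0]] 0.10979065701768045
lip? [[64.2, -66.9, 37.0], [67.0, 62.8, 37.0]]
lip? [[65.6, -66.0, 39.0], [68.3, 63.4, 39.0]]
```

The scene view shows the far edge level and square with the lip. Its upper corners come out at base x ≈ 54–56, about 10 mm behind the lip edge at ≈ 64–66. Lower to just above the seat.

Emit:
arm_command([
  {"dx":0,"dy":-0.4,"dz":0.8,"twist":0,"claw":0.5},
  {"dx":0,"dy":-0.4,"dz":1.6,"twist":0,"claw":0.5},
  {"dx":0,"dy":-0.4,"dz":2.3,"twist":0,"claw":0.5},
  {"dx":0,"dy":-0.4,"dz":2.8,"twist":0,"claw":0.5},
  {"dx":0,"dy":-0.4,"dz":3.1,"twist":0,"claw":0.5},
  {"dx":0,"dy":-0.4,"dz":3.1,"twist":0,"claw":0.5},
  {"dx":0,"dy":-0.4,"dz":3.1,"twist":0,"claw":0.5},
])

```text
time_s: 10.52
position: [0.5131, 0.201, 0.0695]
tcp_rot: [[0.188, 0.982, 0.002], [0.982, -0.188, -0.001], [-0.001, 0.002, -1.0]]
force: [-0.5, -0.4, -2.4]
opening: 0.643
```

Far corner should be about 30 mm up; now feel for the seat.

Emit:
arm_command([
  {"dx":0,"dy":0,"dz":0.1,"twist":0,"claw":0.5},
  {"dx":0,"dy":0,"dz":0.2,"twist":0,"claw":0.5},
  {"dx":0,"dy":0,"dz":0.3,"twist":0,"claw":0.5},
  {"dx":0,"dy":0,"dz":0.4,"twist":0,"claw":0.5},
  {"dx":0,"dy":0,"dz":0.4,"twist":0,"claw":0.5},
])

```text
time_s: 10.93
position: [0.5131, 0.2011, 0.0655]
tcp_rot: [[0.188, 0.982, 0.002], [0.982, -0.188, -0.001], [-0.001, 0.002, -1.0]]
force: [0.6, -0.4, -3.1]
opening: 0.637
```

Emit:
arm_command([
  {"dx":0,"dy":0,"dz":0.07,"twist":0,"claw":0.5},
  {"dx":0,"dy":0,"dz":0.14,"twist":0,"claw":0.5},
  {"dx":0,"dy":0,"dz":0.2,"twist":0,"claw":0.5},
  {"dx":0,"dy":0,"dz":0.2,"twist":0,"claw":0.5},
])

```text
time_s: 11.27
position: [0.5128, 0.2011, 0.0638]
tcp_rot: [[0.187, 0.982, 0.002], [0.982, -0.187, -0.001], [-0.001, 0.002, -1.0]]
force: [-3.0, 0.0, 2.1]
opening: 0.635
```

Seat felt at TCP z≈0.0642. I'll raise it 0.5 mm and slide forward under the lip in small steps.

Emit:
arm_command([
  {"dx":0,"dy":0,"dz":-0.06,"twist":0,"claw":0.5},
  {"dx":0,"dy":0.2,"dz":-0.06,"twist":0,"claw":0.5},
  {"dx":0,"dy":0.5,"dz":-0.06,"twist":0,"claw":0.5},
  {"dx":-0.02,"dy":0.8,"dz":-0.06,"twist":0,"claw":0.5},
  {"dx":-0.02,"dy":1.1,"dz":-0.06,"twist":0,"claw":0.5},
  {"dx":-0.02,"dy":1.1,"dz":-0.06,"twist":0,"claw":0.5},
])

```text
time_s: 11.77
position: [0.525, 0.1987, 0.0644]
tcp_rot: [[0.188, 0.982, 0.003], [0.982, -0.188, -0.001], [-0.0, 0.004, -1.0]]
force: [0.3, -0.6, -2.3]
opening: 0.639
```

```bash
python3 snap.py l7 wrist scene
python3 - <<'E'
from h import *
import pickle
s=pickle.load(open('l7.pkl','rb'));print('tcp base',tob(s['position']).round(4))
w=cv2.imread('pics/l7_wrist.png');cv2.imwrite('pics/l7c.png',cv2.resize(w[125:255,180:460],None,fx=2.8,fy=2.8))
c=cv2.imread('pics/l7_scene.png');cv2.imwrite('pics/l7s.png',cv2.resize(c[230:430,270:470],None,fx=3,fy=3))
E
```

```text
11.7667 [0.525  0.1987 0.0644] [ 0.29 -0.61 -2.25] [-0.03 -0.1   0.  ] 0.6392593509372448
tcp base [-0.0223 -0.0025  0.0644]
```

View pics/l7s.png

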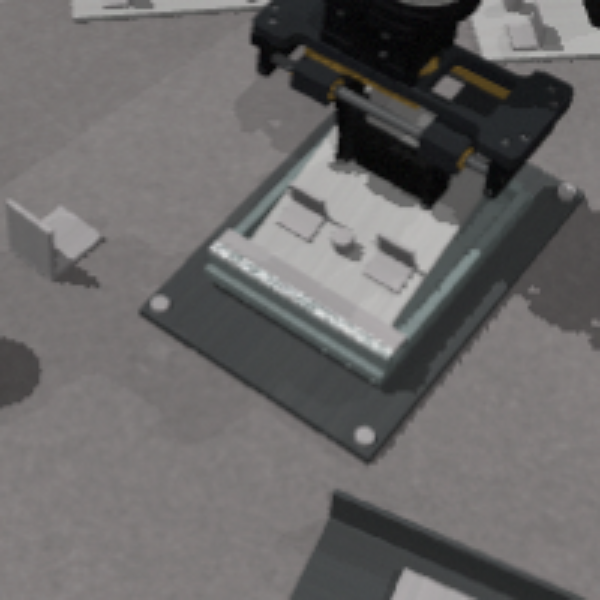

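View pics/l7c.png

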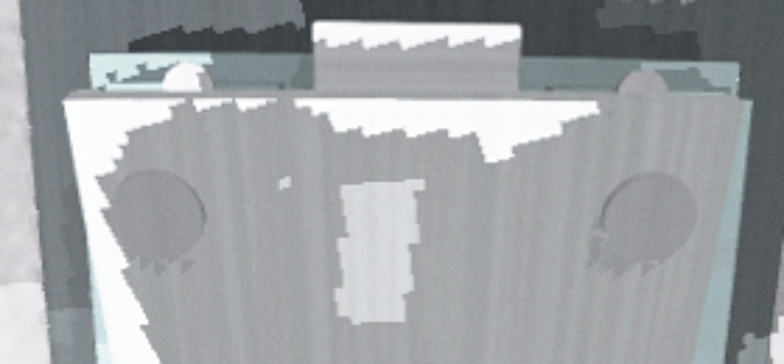

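The tilt is unchanged and the edge is reaching the lip. Push on in small steps.

Emit:
arm_command([
  {"dx":0,"dy":0.2,"dz":0,"twist":0,"claw":0.5},
  {"dx":-0.01,"dy":0.4,"dz":0,"twist":0,"claw":0.5},
  {"dx":-0.01,"dy":0.6,"dz":0,"twist":0,"claw":0.5},
  {"dx":-0.01,"dy":0.6,"dz":0,"twist":0,"claw":0.5},
])

```text
time_s: 12.2
position: [0.5309, 0.1974, 0.0643]
tcp_rot: [[0.188, 0.982, 0.004], [0.982, -0.188, -0.001], [-0.001, 0.004, -1.0]]
force: [-0.0, -0.8, -2.9]
opening: 0.641
```

Emit:
arm_command([
  {"dx":0,"dy":0.2,"dz":0,"twist":0,"claw":0.5},
  {"dx":-0.01,"dy":0.4,"dz":0,"twist":0,"claw":0.5},
  {"dx":-0.01,"dy":0.5,"dz":0,"twist":0,"claw":0.5},
  {"dx":-0.01,"dy":0.5,"dz":0,"twist":0,"claw":0.5},
])

```text
time_s: 12.53
position: [0.5364, 0.1963, 0.0643]
tcp_rot: [[0.188, 0.982, 0.004], [0.982, -0.188, -0.001], [-0.0, 0.005, -1.0]]
force: [0.3, 0.4, -2.8]
opening: 0.639
```

Emit:
arm_command([
  {"dx":0,"dy":0.1,"dz":0,"twist":0,"claw":0.5},
  {"dx":0,"dy":0.2,"dz":0,"twist":0,"claw":0.5},
  {"dx":-0.01,"dy":0.3,"dz":0,"twist":0,"claw":0.5},
  {"dx":-0.01,"dy":0.3,"dz":0,"twist":0,"claw":0.5},
])

```text
time_s: 12.87
position: [0.5396, 0.1956, 0.0643]
tcp_rot: [[0.188, 0.982, 0.005], [0.982, -0.188, -0.001], [-0.0, 0.005, -1.0]]
force: [0.1, 0.1, -3.5]
opening: 0.641
```

Emit:
arm_command([
  {"dx":0,"dy":0.1,"dz":0,"twist":0,"claw":0.5},
  {"dx":0,"dy":0.2,"dz":0,"twist":0,"claw":0.5},
  {"dx":0,"dy":0.25,"dz":0,"twist":0,"claw":0.5},
  {"dx":0,"dy":0.25,"dz":0,"twist":0,"claw":0.5},
])

```text
time_s: 13.2
position: [0.5405, 0.1954, 0.0643]
tcp_rot: [[0.188, 0.982, 0.002], [0.982, -0.188, -0.001], [-0.001, 0.002, -1.0]]
force: [-4.6, 2.5, 0.4]
opening: 0.641
```

Wall felt: fx −4.6 N at TCP base x≈−6 mm puts the far edge at about 77 mm, matching the seen −4 mm shift. Now swing down along the arc about the far corner.

Emit:
arm_command([
  {"dx":0,"dy":-0.1,"dz":0.1,"twist":0,"claw":0.5},
  {"dx":0,"dy":-0.2,"dz":0.25,"twist":0,"claw":0.5},
  {"dx":0,"dy":-0.3,"dz":0.4,"twist":0,"claw":0.5},
  {"dx":0,"dy":-0.4,"dz":0.55,"twist":0,"claw":0.5},
  {"dx":0,"dy":-0.4,"dz":0.6,"twist":0,"claw":0.5},
])

```text
time_s: 13.62
position: [0.5373, 0.196, 0.0582]
tcp_rot: [[0.188, 0.982, 0.003], [0.982, -0.188, -0.001], [-0.0, 0.003, -1.0]]
force: [-1.7, -0.1, 0.6]
opening: 0.641
```

```bash
python3 snap.py l8 wrist
python3 - <<'E'
from h import *
import pickle
s=pickle.load(open('l8.pkl','rb'));print('tcp base',tob(s['position']).round(4))
w=cv2.imread('pics/l8_wrist.png');cv2.imwrite('pics/l8c.png',cv2.resize(w[125:255,180:460],None,fx=2.8,fy=2.8))
E
```

```text
13.6167 [0.5373 0.196  0.0582] [-1.73 -0.11  0.64] [-0.08 -0.11 -0.09] 0.6412325420451739
tcp base [-0.0097 -0.0027  0.0582]
```

View pics/l8c.png

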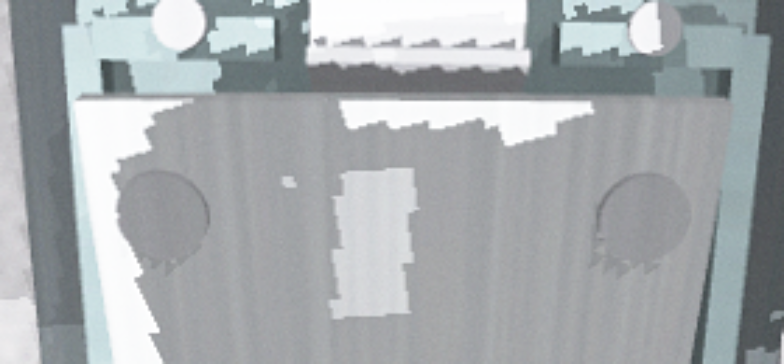

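Swinging at low force (about 11° now) and centred between the guides. Continue.

Emit:
arm_command([
  {"dx":0,"dy":-0.08,"dz":0.15,"twist":0,"claw":0.5},
  {"dx":0,"dy":-0.16,"dz":0.3,"twist":0,"claw":0.5},
  {"dx":0,"dy":-0.24,"dz":0.45,"twist":0,"claw":0.5},
  {"dx":0,"dy":-0.3,"dz":0.6,"twist":0,"claw":0.5},
  {"dx":0,"dy":-0.3,"dz":0.6,"twist":0,"claw":0.5},
])

```text
time_s: 14.08
position: [0.5344, 0.1966, 0.0518]
tcp_rot: [[0.188, 0.982, 0.003], [0.982, -0.188, -0.001], [-0.0, 0.003, -1.0]]
force: [-0.1, -0.7, 0.1]
opening: 0.64
```

Emit:
arm_command([
  {"dx":0,"dy":-0.05,"dz":0.1,"twist":0,"claw":0.5},
  {"dx":0,"dy":-0.1,"dz":0.2,"twist":0,"claw":0.5},
  {"dx":0,"dy":-0.14,"dz":0.3,"twist":0,"claw":0.5},
  {"dx":0,"dy":-0.18,"dz":0.4,"twist":0,"claw":0.5},
  {"dx":0,"dy":-0.18,"dz":0.4,"twist":0,"claw":0.5},
])

```text
time_s: 14.5
position: [0.5335, 0.197, 0.0484]
tcp_rot: [[0.188, 0.982, 0.005], [0.982, -0.188, -0.001], [0.0, 0.006, -1.0]]
force: [0.1, -0.8, 2.5]
opening: 0.643
```

```bash
python3 snap.py l9 wrist
python3 - <<'E'
from h import *
import pickle
s=pickle.load(open('l9.pkl','rb'));print('tcp base',tob(s['position']).round(4))
w=cv2.imread('pics/l9_wrist.png');cv2.imwrite('pics/l9c.png',cv2.resize(w[125:255,180:460],None,fx=2.8,fy=2.8))
E
```

```text
14.5 [0.5335 0.197  0.0484] [ 0.12 -0.79  2.51] [-0.21 -0.23 -0.07] 0.6425603917331594
tcp base [-0.0135 -0.0025  0.0484]
```

View pics/l9c.png

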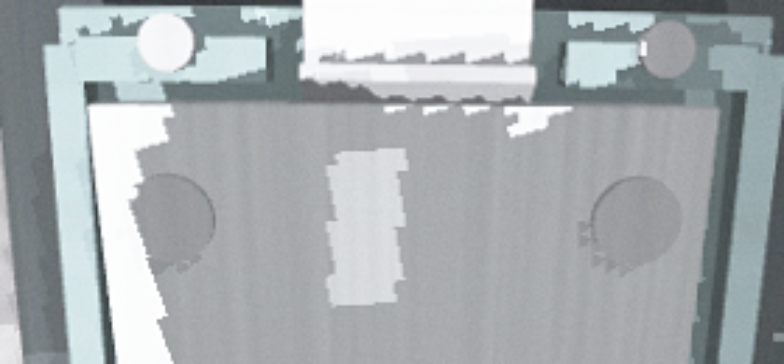

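At about 6° the near edge meets the catch bevel with about 5 N on it. Continue slowly.

Emit:
arm_command([
  {"dx":0,"dy":-0.03,"dz":0.08,"twist":0,"claw":0.5},
  {"dx":0,"dy":-0.06,"dz":0.16,"twist":0,"claw":0.5},
  {"dx":0,"dy":-0.1,"dz":0.24,"twist":0,"claw":0.5},
  {"dx":0,"dy":-0.13,"dz":0.32,"twist":0,"claw":0.5},
  {"dx":0,"dy":-0.15,"dz":0.4,"twist":0,"claw":0.5},
])

```text
time_s: 14.97
position: [0.533, 0.1974, 0.0455]
tcp_rot: [[0.188, 0.982, 0.008], [0.982, -0.188, -0.0], [0.001, 0.008, -1.0]]
force: [-1.1, -1.0, 9.2]
opening: 0.64
```

Emit:
arm_command([
  {"dx":0,"dy":-0.03,"dz":0.1,"twist":0,"claw":0.5},
  {"dx":0,"dy":-0.06,"dz":0.2,"twist":0,"claw":0.5},
  {"dx":0,"dy":-0.1,"dz":0.3,"twist":0,"claw":0.5},
  {"dx":0,"dy":-0.12,"dz":0.4,"twist":0,"claw":0.5},
])

```text
time_s: 15.3
position: [0.5323, 0.1978, 0.0422]
tcp_rot: [[0.189, 0.982, 0.009], [0.982, -0.189, -0.0], [0.002, 0.009, -1.0]]
force: [-1.1, -0.0, 4.0]
opening: 0.639
```

```bash
python3 snap.py l10 wrist
python3 - <<'E'
from h import *
import pickle
s=pickle.load(open('l10.pkl','rb'));print('tcp base',tob(s['position']).round(4))
w=cv2.imread('pics/l10_wrist.png');cv2.imwrite('pics/l10c.png',cv2.resize(w[125:255,180:460],None,fx=2.8,fy=2.8))
E
```

```text
15.3 [0.5323 0.1978 0.0422] [-1.14 -0.03  4.03] [-0.06 -0.12 -0.11] 0.6390206054705062
tcp base [-0.0149 -0.002   0.0422]
```

View pics/l10c.png

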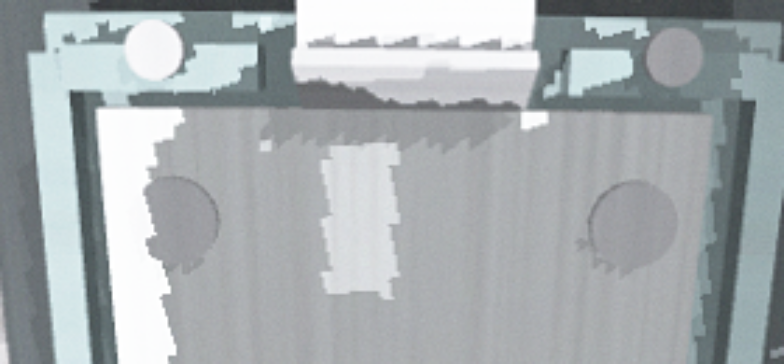

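Emit:
arm_command([
  {"dx":0,"dy":-0.03,"dz":0.08,"twist":0,"claw":0.5},
  {"dx":0,"dy":-0.05,"dz":0.16,"twist":0,"claw":0.5},
  {"dx":0,"dy":-0.08,"dz":0.24,"twist":0,"claw":0.5},
  {"dx":0,"dy":-0.1,"dz":0.3,"twist":0,"claw":0.5},
])

```text
time_s: 15.68
position: [0.5314, 0.1979, 0.0389]
tcp_rot: [[0.188, 0.982, 0.009], [0.982, -0.188, -0.0], [0.001, 0.009, -1.0]]
force: [-1.9, -0.5, 8.5]
opening: 0.64
```

Emit:
arm_command([
  {"dx":0,"dy":-0.02,"dz":0.08,"twist":0,"claw":0.5},
  {"dx":0,"dy":-0.04,"dz":0.16,"twist":0,"claw":0.5},
  {"dx":0,"dy":-0.05,"dz":0.22,"twist":0,"claw":0.5},
])

```text
time_s: 15.93
position: [0.5314, 0.198, 0.0388]
tcp_rot: [[0.188, 0.982, 0.01], [0.982, -0.188, -0.0], [0.001, 0.01, -1.0]]
force: [-3.8, -1.7, 23.0]
opening: 0.642
```

```bash
python3 snap.py l11 wrist scene
python3 - <<'E'
from h import *
import pickle
s=pickle.load(open('l11.pkl','rb'));print('tcp base',tob(s['position']).round(4))
w=cv2.imread('pics/l11_wrist.png');cv2.imwrite('pics/l11c.png',cv2.resize(w[125:255,180:460],None,fx=2.8,fy=2.8))
c=cv2.imread('pics/l11_scene.png');cv2.imwrite('pics/l11s.png',cv2.resize(c[230:430,270:470],None,fx=3,fy=3))
E
```

```text
15.9333 [0.5314 0.198  0.0388] [-3.79 -1.72 23.01] [-0.5   0.46 -0.12] 0.642469791600003
tcp base [-0.0158 -0.002   0.0388]
```

View pics/l11c.png

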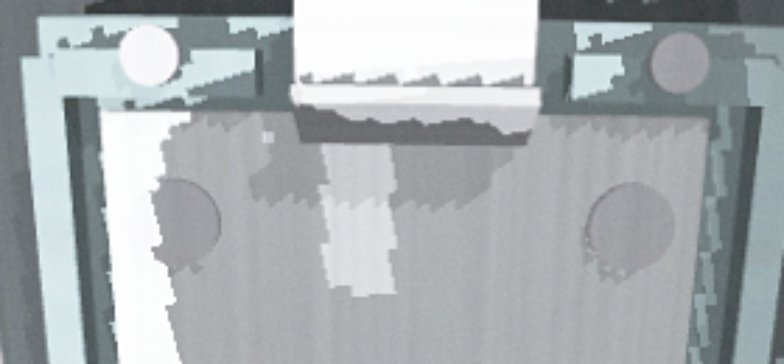

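View pics/l11s.png

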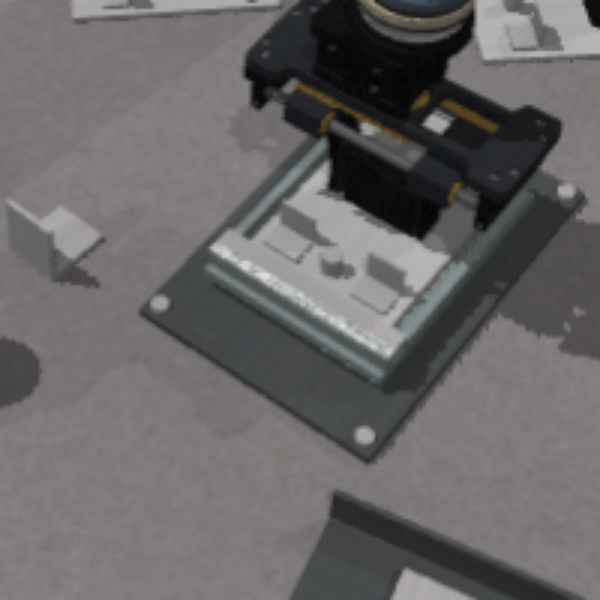

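The catch nose now overlaps the near edge, with the board flat on the floor of the seat. Relieve the press, then open.

Emit:
arm_command([
  {"dx":0,"dy":0,"dz":0,"twist":0,"claw":0.5},
  {"dx":0,"dy":0,"dz":-0.02,"twist":0,"claw":0.8},
  {"dx":0,"dy":0,"dz":-0.02,"twist":0,"claw":0.9},
  {"dx":0,"dy":0,"dz":-0.02,"twist":0,"claw":0.95},
  {"dx":0,"dy":0,"dz":-0.02,"twist":0,"claw":0.95},
  {"dx":0,"dy":0,"dz":-0.02,"twist":0,"claw":0.95},
])

```text
time_s: 16.53
position: [0.5312, 0.1979, 0.0385]
tcp_rot: [[0.188, 0.982, 0.01], [0.982, -0.188, -0.0], [0.001, 0.01, -1.0]]
force: [0.1, 0.1, -0.1]
opening: 0.91
```

Released with zero force. Retreat upward.

Emit:
arm_command([
  {"dx":0,"dy":0,"dz":-1,"twist":0,"claw":0.95},
  {"dx":0,"dy":0,"dz":-3,"twist":0,"claw":0.95},
  {"dx":0,"dy":0,"dz":-6,"twist":0,"claw":0.95},
  {"dx":0,"dy":0,"dz":-10,"twist":0,"claw":0.95},
  {"dx":0,"dy":0,"dz":-14,"twist":0,"claw":0.95},
  {"dx":0,"dy":4,"dz":-18,"twist":0,"claw":0.95},
  {"dx":0,"dy":8,"dz":-20,"twist":0,"claw":0.95},
  {"dx":0,"dy":8,"dz":-20,"twist":0,"claw":0.95},
])

```text
time_s: 17.2
position: [0.6137, 0.1826, 0.2454]
tcp_rot: [[0.188, 0.982, 0.023], [0.982, -0.188, 0.0], [0.005, 0.022, -1.0]]
force: [1.7, 0.4, 0.1]
opening: 0.949
```

Emit:
arm_command([
  {"dx":0,"dy":3,"dz":0,"twist":0,"claw":0.95},
  {"dx":0,"dy":4,"dz":0,"twist":0,"claw":0.95},
  {"dx":0,"dy":4,"dz":0,"twist":0,"claw":0.95},
  {"dx":0,"dy":4,"dz":0,"twist":0,"claw":0.95},
])

```text
time_s: 17.53
position: [0.6522, 0.1749, 0.2461]
tcp_rot: [[0.189, 0.982, 0.021], [0.982, -0.189, 0.0], [0.004, 0.02, -1.0]]
force: [-0.7, -0.5, -0.2]
opening: 0.951
```

```bash
python3 snap.py e1 wrist scene top
python3 - <<'E'
from h import *
w=cv2.imread('pics/e1_wrist.png');cv2.imwrite('pics/e1c.png',w)
c=cv2.imread('pics/e1_scene.png');cv2.imwrite('pics/e1s.png',cv2.resize(c[230:430,200:466],None,fx=3,fy=3))
E
```

```text
17.5333 [0.6522 0.1749 0.2461] [-0.68 -0.5  -0.18] [ 0.01  0.05 -0.06] 0.9512669448620058
```

View pics/e1_wrist.png

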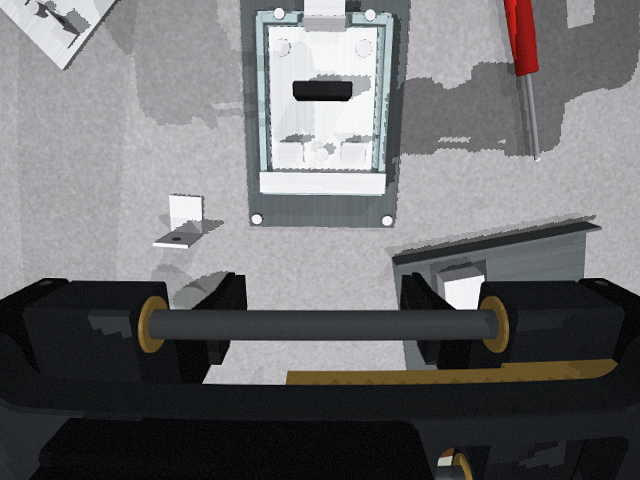

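View pics/e1s.png

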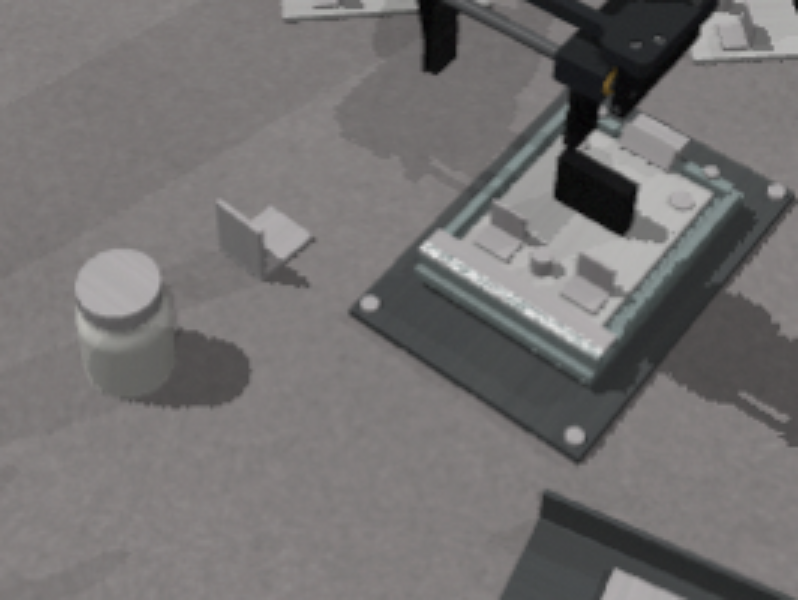

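The board lies in the cradle, its far end under the lip and its handle standing free at (322,90). Last check: the catch position and whether the bystanders have moved.

Run:
```python
from h import *
import pickle
s=pickle.load(open('e1.pkl','rb'));w=cv2.imread('pics/e1_wrist.png')
cv2.imwrite('pics/e1k.png',cv2.resize(w[0:60,255:395],None,fx=5,fy=5,interpolation=2))
a=cv2.imread('pics/scene0.png');b=cv2.imread('pics/e1_scene.png')
for n,(x0,y0,x1,y1) in dict(jar=(215,310,270,365),bracket=(268,290,310,330),driver=(490,305,530,405),carton=(80,170,165,240)).items():
    t=a[y0:y1,x0:x1];r=cv2.matchTemplate(b[y0-8:y1+8,x0-8:x1+8],t,5);print(n,np.array(cv2.minMaxLoc(r)[3])-8,r.max().round(3))
c=[[270,27],[377,27],[380,172],[265,172]]
print((tob(onz('wrist',c[:2],.0285,s))*1e3).round(1).tolist())
```

```text
jar [0 0] 0.995
bracket [0 0] 0.984
driver [0 0] 0.695
carton [0 0] 0.999
[[-81.4, -54.8, 28.5], [-82.9, 54.7, 28.5]]
```

View pics/e1k.png

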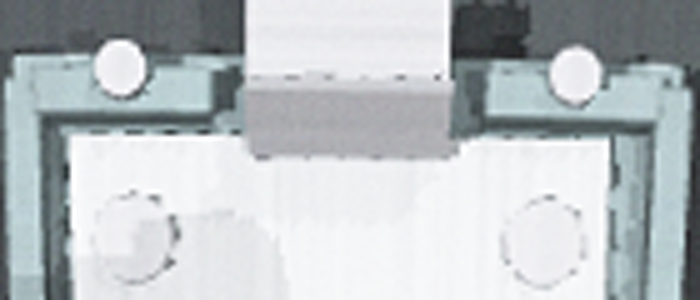

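The catch nose stands about 4–5 mm over the board's near edge, so it is fully out. The board's edges are parallel to the guides and the bystanders show no shift; the screwdriver's match is weaker because of a shadow. Hand in.

```bash
python3 -c "
from rig import bot
print(bot.hand_in())"
```

```text
the job is handed in; nothing more can be done
None
```

The board is in the holder: flat, far edge under the lip, spring catch out over its near edge. I handed the job in at about 17.6 s of the 59 s allowed; the hand-in gives no verdict.

**How it was done:** The tool cannot tilt, so I gripped the handle across its 56 mm width instead of its 14 mm thickness. I lightly pressed the board's handle half on the back of the lip wall, which pivoted it in the grip to about 16°. Then I:
- felt for the seat, slid the board under the lip and touched the far wall at about 5 N;
- swung it down past the catch, with about 26 N as the highest reading on landing;
- let go and retreated.

**Last checks:**
- **Board:** its near edge measured at base x ≈ −82 mm, which puts the far edge at about 78 mm. It is centred, with yaw under 1°.
- **Catch:** its nose overlaps the board by about 4–5 mm in the close-up.
- **Gripper:** clear of everything, with no force on it.
- **Bystanders:** no pixel shift for the jar, bracket, carton or screwdriver. The screwdriver match was weak (0.70), which I put down to the arm's shadow, so that one is less certain.
- **Cradle height:** my readings put the cradle up between about 1.5 and 2.8 mm, so they disagree slightly. The forward shift read consistently at about −4 mm.

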